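Zero the dough-width guide, then hold its leg at the mark and close the cam lever

ROBOT

A 7-joint arm with a two-finger parallel gripper is mounted at the origin on the work surface. World frame = base frame: x ahead of the robot, y to its left, z up, the work surface at z = 0. Lengths are in m, angles in rad, forces in N, time in s.
With the tool pointing down it reaches from about 0.4 to 0.85 m from the base axis. Payload 4.5 kg.
Tool frame: the origin (TCP) lies midway between the tips of the shut fingers; the grasp point (between the pads) lies behind it (r.grip_point_offset is the z of the grasp point in the tool frame, in m); z points along the fingers, y is the line along which they close (so a half turn about z gives the same grasp; the last joint's range is limited). The gripper opens to 88 mm and grips with 3 to 60 N. Pads are 18 mm wide; open, the fingers measure 123 mm over their backs; the gripper's body (75 mm by 187 mm) begins 45 mm behind the grasp point.
Start: joints at [-1.244, 0.689, -0.195, 1.565, 0.157, 0.902, -0.215], TCP at [0.18, 0.598, 0.239] pointing down, gripper open.
Joint ranges: [-3.01, 3.01], [-0.46, 2.08], [-1.47, 1.51], [0.13, 2.56], [-1, 4.14], [0.04, 2.09], [-2.66, 2.66]. Speed limits (rad/s): [2.57, 2.57, 3.14, 3.14, 3.14, 3.14, 3.14].

INTERFACE

Orientations are given as a unit quaternion [x, y, z, w].
In Python, from plant import r, optics, workorder gives the robot as it stands.
- The arm moves only by the shell command python3 -m creep 'ROWS' [FORCE]. ROWS is JSON, a list of rows, each an object of numbers: "grip": the gripper command: -1 is shut, 1 is fully open, values between are in proportion; "tx", "ty", "tz": the shift along the tool's x, y, z in cm; "spin": the turn about the tool's z in degrees. In form: [{"grip": .., "tx": .., "ty": .., "tz": .., "spin": ..}, ...]. A call has 1 to 8 rows; each row shifts and turns the commanded pose from where the row before left it, along the tool's axes as they then stand; what a row does not reach is not made up. A row lasts 1/12 s, in which the tool goes at most 41.7 mm and 7.16 degrees, less where a joint would pass 70% of its speed; a pose out of reach is approached as far as the arm can. A call with a gripper value outside its range is refused whole. The fingers move at their own pace and stop on an object; FORCE is the grip in N (left out, the last holds). Time passes only in rows, so rows that do not move let the fingers close. It gives the time, the measured TCP pose, the force, the opening and the grip force at its end, in the units of the state.
- r.get_state(): the state, without advancing time (a new reading comes with each control period).
- optics.snapshot(name): name is "scene" or "side" or "wrist"; returns (picture, depth): 400x640x3 uint8, red, green, blue; 400x640 float32, m along the optical axis (not along the pixel's ray), 0 where there is no reading.
- optics.get_calibration(name): a dict with "fx", "fy", "cx", "cy" (pixels), "extrinsics" (4x4, takes a point from world to camera coordinates). Camera axes: x right, y down, z forward; pixel columns grow to the right and rows downward; lengths in m; the calibration is good to about 2 mm. A picture is of the moment at which its call begins: read the wrist's pose just before it. get_calibration takes no time and is no camera call; for the wrist camera it gives the pose at the moment of the call.
- workorder.finish_job(): hands the job in; it is judged then, once.
The state is a dict: "clock": time; "q": joint angles; "qd": joint speeds; "joint_torque": joint torques, N m; "tool_pos": TCP position; "eef_rot": TCP orientation; "contact_force": force on the tool from outside, world axes, zero at the start; "moment": the same for the moment, N m; "opening": opening from 0.0 (shut) to 1.0 (fully open); "finger_force": force on a finger pad.
Only numpy, scipy, OpenCV 4.12 (cv2) and the standard library are available. Lean on these libraries where they do the work, as an engineer would, in place of code of your own. Each camera call takes 0.05 s, during which the arm holds its last target. There are 200 camera calls.

TASK

With the width guide's leg still fully home, take the stylus from its stand, press the small recessed zero button on the guide all the way down with the stylus tip, and put the stylus back in its stand. Then take the leg by its wooden handle, pull it out until its pointer lines up with the index clip, and with the leg kept at that mark swing the cam lever fully closed against the guide using the same hand. Finish while still holding the leg's handle at the mark (do not let go: its spring would pull it back), with the lever closed, and leave the index clip, the rolling pin, the glass and the bowl where they are.

Things in the scene. Friction and masses are not known exactly. Their poses are not given: they have to be found in the camera images.
- guide: Dough-width guide, fixed: aluminium base 76 mm wide (x), 215 mm long (y -95 to +120), 20 mm high. Origin on the counter under its sliding leg's centre line. +y: the way the leg pulls out; +x: across, away from the robot (turned up to 0.3 rad). At its -y end a grey readout housing, 64 x 50 mm, centred at y = -66 mm, 60 mm high: display on the far half, recessed zero button in the near half.
- button_hole (a point): Centre of the mouth of the round 16 mm hole for the zero button, level with the housing's top (60 mm high). The flat black button, 13.6 mm across, lies 4 mm below the mouth; only a slender thing gets to it.
- button (a joint): Zero button travel straight down: 0 up, 0.004 m fully pressed. Its spring takes about 2 N to start and 4.5 N at the bottom; it comes back up by itself.
- button_cap: The black button, a disc 13.6 mm across; origin 10 mm below the middle of its top.
- leg (a joint): How far the leg is pulled out along guide +y: 0 home, stop at 0.11 m. A spring always pulls it home with 3 to 5 N; even with the lever closed it slides back if let go. The leg is a steel bar 24 mm wide on the base's centre line, top 32 mm high, with an upright fence 38 mm high across its +y end (133 mm from the origin when home, reaching 72 mm to the far side).
- handle: The sliding leg with its handle, in one piece. The handle: a level wooden bar across the leg, 12 mm thick (guide y), 24 mm tall (56 to 80 mm above the counter), from 13 mm beyond the leg's centre line to 123 mm on the near (robot) side, where it overhangs freely; a steel post carries it at the centre line. Axes as the guide; origin on the counter at guide x = 0, y = leg.
- handle_end (a point): Point in the wooden bar 15 mm from its free near end (handle x = -108 mm), at its mid-height, 68 mm up. Pinch here from above, fingers closing along guide y: a hand centred here clears the open lever. With slightly slack fingers (2 mm a side; the spring keeps the bar on one finger) the hand can slide along the bar while holding the leg.
- pointer (a point): Tip of the leg's pointer, a 3 mm wide bar on the far side of the leg, guide x = +28 mm, 32 mm high; guide y = leg.
- mark_edge (a point): Tip of the index clip, the length mark: a small steel clip with a 3 mm wide finger on the far edge of the guide's base, 30 mm high. It stands 50 to 90 mm along guide +y from the home pointer. The leg is at the mark when pointer and clip have the same guide y. The clip is stiff, but can be pushed along.
- lever (a joint): Cam lever angle: 0 closed, at its stop, lying along guide +y, 28 mm to the near side of the leg's centre line; at the start 0.42 to 0.52 rad open, tip swung to the near side. Upright pivot pin at guide x = -28, y = -20 mm. No spring; stays where left; needs 1.5 to 3 N where the hand meets it. It closes as the hand slides along the handle towards the leg.
- lever_tip (a point): Top of the lever's round black end (18 mm across), 141 mm from the pivot, 46 mm above the counter. The dark steel lever is 12 mm wide, 22 mm tall (24 to 46 mm above the counter) and passes 10 mm under the wooden handle: fingers straddling the handle with their tips 36 to 40 mm above the counter push it with their sides.
- stylus: Loose stylus upright in its stand, about 45 g: round wooden handle 16 mm across (5 to 60 mm above the origin), below it a steel flange 26 mm across, 5 mm thick, below it a steel shank 8 mm across, 36 mm long. Origin: centre of the flange's underside, which rests on the stand's top; z up along the handle.
- stylus_grip (a point): Point on the stylus's axis to grip, 37 mm above its origin.
- stylus_tip (a point): The stylus's flat lower tip, 36 mm below its origin.
- stand_hole (a point): Centre of the mouth of the 14 mm round hole, 42 mm deep, in the top of the stylus stand: a fixed dark wooden block 60 x 60 x 45 mm. The top is 45 mm above the counter.
- rolling_pin: Bystander: wooden rolling pin on two small rests beyond the guide, 390 mm long, 74 mm high. Origin: on the counter under its middle.
- glass: Bystander: drinking glass upside down, 80 mm across, 95 mm high. Origin: on the counter, centre.
- bowl: Bystander: white bowl, 120 mm across, 60 mm high. Origin: centre of its underside.

How it is judged:
On the way, in this order (a step that is already met when the one before it is completed fails the run):
1. the zero button is fully pressed (over 3.2 of 4 mm) by the stylus with the leg home (within 5 mm) (value of joint button above 0.0032 m and contact force between stylus and button_cap above 0.5 N and value of joint leg below 0.005 m), for 0.05 s.
2. the stylus stands in its stand again, let go, leg still home (horizontal distance between stylus and stand_hole below 0.006 m and z of stylus in the frame of stand_hole between -0.003 and 0.003 m and angle between stylus's own z axis and vertical below 0.1 rad and contact force between the fingers and stylus below 0.1 N and value of joint leg below 0.005 m), for 0.2 s.
3. the leg is held by its handle with the pointer within 4 mm of the mark, lever still open (y of pointer in the frame of mark_edge between -0.004 and 0.004 m and contact force between the fingers and handle above 1 N and value of joint lever above 0.33 rad), for 0.2 s.
4. the lever is closed (within 0.06 rad) with the held leg within 5 mm of the mark (y of pointer in the frame of mark_edge between -0.005 and 0.005 m and contact force between the fingers and handle above 1 N and value of joint lever below 0.06 rad), for 0.2 s.
At the end, for the whole second after the job is handed in: The fingers still hold the leg's handle (contact over 1 N), pointer within 5 mm of the mark and still, cam lever within 0.06 rad of closed, stylus standing upright in its stand (centre within 6 mm of the hole's, flange within 3 mm of its top), untouched (all of step 4 and velocity of joint leg between -0.01 and 0.01 m/s and contact force between stylus and handle below 0.1 N and horizontal distance between stylus and stand_hole below 0.006 m and z of stylus in the frame of stand_hole between -0.003 and 0.003 m and angle between stylus's own z axis and vertical below 0.1 rad and contact force between the fingers and stylus below 0.1 N); the arm keeps its last pose, push and grip.
It fails at once if the lever is swung towards closed (under 0.33 rad) while the leg is more than 8 mm from the mark (value of joint lever below 0.33 rad and not (y of pointer in the frame of mark_edge between -0.008 and 0.008 m)).
It fails at once if a bystander is disturbed (moved over 20 mm) (distance of any of rolling_pin, glass, bowl from where it was at the start of the episode above 0.02 m).
It fails at once if the index clip is pushed out of place (over 3 mm) (distance of mark_edge from where it was at the start of the episode above 0.003 m).
It also fails if it takes over 58 s, if anything falls off the work surface, if the arm or the gripper's body presses on something with over 40 N, if the wrist force passes 120 N, or if a joint passes its speed limit or range.

## Working session

There is one attempt and no reset: what is moved stays moved. The work goes in short steps, Python scripts to look and compute and a shell command to move; the robot and the scene stay as the last step left them, time stands still between calls to the robot, and variables do not carry over. Pictures are saved under pics/ and viewed, at most 10 in all, crops included, and the job is handed in when it is done.

```bash
mkdir -p pics; ls; python3 - <<'E'
from plant import r, optics
import cv2, numpy as np
s=r.get_state(); print(s, r.grip_point_offset)
for n in ("scene","side","wrist"):
    c=optics.get_calibration(n); p,d=optics.snapshot(n)
    cv2.imwrite(f"pics/{n}0.png",p[:,:,::-1]); np.savez(f"pics/{n}0.npz",p=p,d=d,E=c["extrinsics"],K=[c[k] for k in("fx","fy","cx","cy")])
    print(n,[c[k] for k in("fx","fy","cx","cy")],np.round(c["extrinsics"],3).tolist())
E
```

```text
pics
{'clock': 0.0, 'q': array([-1.24421414,  0.69001228, -0.19453998,  1.56634376,  0.15732765,
        0.90250876, -0.21510012]), 'qd': array([ 6.51563448e-05, -1.99832621e-04,  8.40013010e-04, -1.48619292e-04,
        1.12936508e-03,  6.36793901e-04,  5.13581506e-04]), 'joint_torque': array([-5.13324824e-05, -5.27548492e+01, -1.26672048e+00, -1.53424448e+01,
       -5.26881649e-02,  6.74277529e-03,  1.65935612e-04]), 'tool_pos': array([0.18024245, 0.59777803, 0.23789312]), 'eef_rot': array([ 1.45808637e-01,  9.89312368e-01, -9.35228456e-04, -6.72542701e-05]), 'contact_force': array([0.63798761, 0.44322637, 0.22834792]), 'moment': array([ 0.00645379, -0.02438935,  0.02686212]), 'finger_force': 0.0, 'opening': 0.9995567922066368} -0.0187
scene [421.6040915587789, 421.6040915587789, 317.83322301529205, 205.74340846876063] [[-0.22, 0.976, -0.006, 0.113], [0.778, 0.172, -0.604, -0.45], [-0.589, -0.137, -0.797, 1.555], [0.0, 0.0, 0.0, 1.0]]
side [377.7535211035573, 377.7535211035573, 318.1687601525705, 202.73791151654225] [[0.978, -0.208, 0.004, -0.598], [-0.104, -0.508, -0.855, 0.136], [0.18, 0.836, -0.519, 0.958], [0.0, 0.0, 0.0, 1.0]]
wrist [300.05642095889175, 300.05642095889175, 313.9805688349593, 196.80408138715202] [[0.289, 0.957, -0.001, -0.625], [0.922, -0.278, 0.27, -0.037], [0.258, -0.078, -0.963, 0.389], [0.0, 0.0, 0.0, 1.0]]
```

View pics/scene0.png

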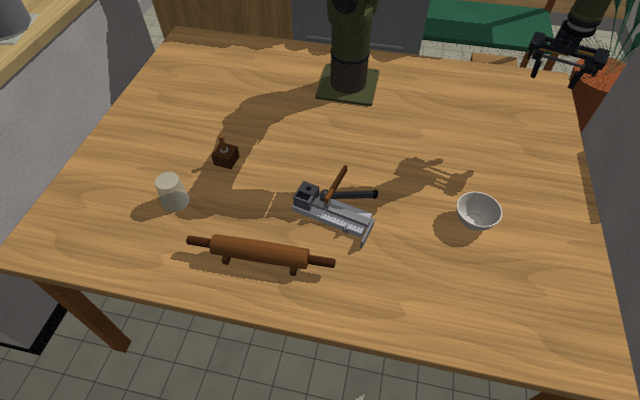

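View pics/side0.png

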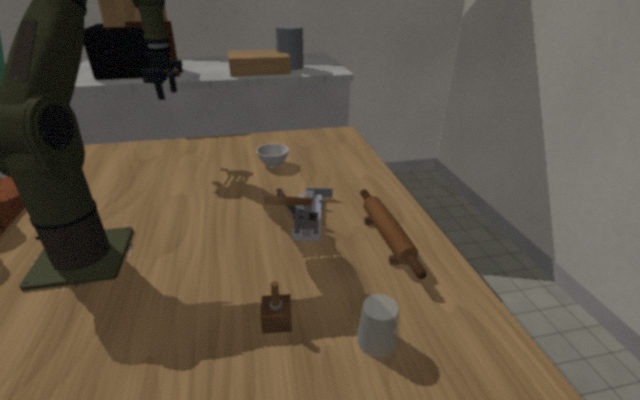

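The scene view shows the stylus in its stand at about (223,150), the guide housing at about (306,195), the handle's near end at about (345,170), the lever tip at about (374,195), the glass at (170,190) and the bowl at (479,210). I'll turn these into rough positions.

```bash
cat > h.py <<'E'
import numpy as np, cv2
from plant import r, optics
from scipy.spatial.transform import Rotation as R
def cal(n):
    c=optics.get_calibration(n); return np.array([c[k] for k in("fx","fy","cx","cy")]),np.array(c["extrinsics"])
def onplane(K,E,uv,z):
    d=np.array([(uv[0]-K[2])/K[0],(uv[1]-K[3])/K[1],1.]); Ri=E[:3,:3].T; o=-Ri@E[:3,3]; w=Ri@d
    return o+w*(z-o[2])/w[2]
def proj(K,E,p):
    c=E[:3,:3]@np.asarray(p)+E[:3,3]; return c[:2]/c[2]*K[:2]+K[2:]
def snap(n,f):
    s=r.get_state(); K,E=cal(n); p,d=optics.snapshot(n); cv2.imwrite(f"pics/{f}.png",p[:,:,::-1]); np.savez(f"pics/{f}.npz",p=p,d=d,E=E,K=K); return p,d,K,E,s
def load(f):
    a=np.load(f"pics/{f}.npz"); return a["p"],a["d"],a["K"],a["E"]
def totool(target,yaw_y=None,s=None):
    """shift (cm, tool axes) from current TCP to target TCP, tool tilt"""
    s=s or r.get_state(); M=R.from_quat(s["eef_rot"]); d=M.inv().apply(np.asarray(target)-s["tool_pos"])*100
    print("tool",np.round(s["tool_pos"],4),"yaxis",np.round(M.as_matrix()[:,1],3),"z",np.round(M.as_matrix()[:,2],3),"shift cm",np.round(d,2),"clock",round(s["clock"],2))
    if yaw_y is not None:
        t=M.inv().apply(yaw_y); a=np.degrees(np.arctan2(-t[0],t[1])); print("spin",round((a+90)%180-90,2))
E
python3 - <<'E'
from h import *
p,d,K,E=load("scene0")
for n,uv,z in [("stylus top",(221,142),.105),("stand top",(224,150),.045),("button",(309,188),.06),("handle end",(346,169),.08),("handle far",(326,201),.08),("levertip",(374,195),.046)]:
    print(n,np.round(onplane(K,E,uv,z),3))
big=cv2.resize(p[120:250,200:400],None,fx=4,fy=4,interpolation=cv2.INTER_CUBIC); cv2.imwrite("pics/crop0.png",big[:,:,::-1])
E
```

```text
stylus top [ 0.486 -0.294  0.105]
stand top [ 0.461 -0.306  0.045]
button [ 0.564 -0.014  0.06 ]
handle end [0.49  0.077 0.08 ]
handle far [0.614 0.045 0.08 ]
levertip [0.538 0.167 0.046]
```

View pics/crop0.png

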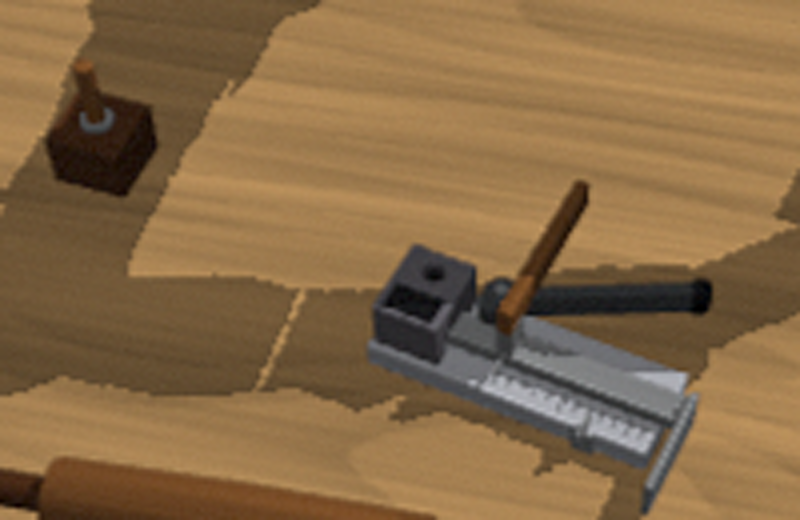

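The crop shows the button hole at scene pixel (308.3,188), the clip finger at about (345.5,227) and the flange at about (223.8,149.5). The tool's y axis is already close to guide +y, so I'll keep this orientation and go above the stylus.

```bash
R1='[{"tx":-2.93,"ty":-1.72},{"tx":-2.93,"ty":-1.72},{"tx":-2.93,"ty":-1.72},{"tx":-2.93,"ty":-1.72},{"tx":-2.93,"ty":-1.72},{"tx":-2.93,"ty":-1.72},{"tx":-2.93,"ty":-1.72},{"tx":-2.93,"ty":-1.72}]' ; 
python3 -m creep '[{"tx":-2.93,"ty":-1.72},{"tx":-2.93,"ty":-1.72},{"tx":-2.93,"ty":-1.72},{"tx":-2.93,"ty":-1.72},{"tx":-2.93,"ty":-1.72},{"tx":-2.93,"ty":-1.72},{"tx":-2.93,"ty":-1.72},{"tx":-2.93,"ty":-1.72}]'
python3 - <<'E'
from h import *
p,d,K,E=load("scene0")
for n,uv,z in [("stylus top",(221.3,136.5),.105),("flange",(223.75,149.5),.05),("button",(308.25,188),.06),("clip",(345.5,227),.03)]:
    print(n,np.round(onplane(K,E,uv,z),3))
totool([.55,.2,.24])
E
```

```text
stylus top [ 0.464 -0.302  0.105]
flange [ 0.464 -0.305  0.05 ]
button [ 0.564 -0.016  0.06 ]
clip [0.651 0.107 0.03 ]
tool [0.1803 0.5979 0.2381] yaxis [ 0.289  0.957 -0.001] z [-0.    -0.001 -1.   ] shift cm [-46.88 -27.43  -0.15] clock 0.15$[0]: bad value
```

Rows evidently need every key, so I'll include all of them.

```bash

python3 -m creep '[{"grip":1,"tx":-2.93,"ty":-1.72,"tz":0,"spin":0},{"grip":1,"tx":-2.93,"ty":-1.72,"tz":0,"spin":0},{"grip":1,"tx":-2.93,"ty":-1.72,"tz":0,"spin":0},{"grip":1,"tx":-2.93,"ty":-1.72,"tz":0,"spin":0},{"grip":1,"tx":-2.93,"ty":-1.72,"tz":0,"spin":0},{"grip":1,"tx":-2.93,"ty":-1.72,"tz":0,"spin":0},{"grip":1,"tx":-2.93,"ty":-1.72,"tz":0,"spin":0},{"grip":1,"tx":-2.93,"ty":-1.72,"tz":0,"spin":0}]'
python3 -c "
from h import *
totool([.55,.2,.24])"
```

```text
clock: 0.82
tool_pos: [0.3659, 0.3975, 0.2386]
eef_rot: [0.146, 0.989, -0.0, -0.0]
contact_force: [0.9, 0.1, 0.0]
opening: 0.999
finger_force: 0.0
tool [0.3659 0.3975 0.2386] yaxis [ 0.288  0.957 -0.   ] z [-0. -0. -1.] shift cm [-23.32 -13.6   -0.14] clock 0.82
```

```bash

python3 -m creep '[{"grip":1,"tx":-2.93,"ty":-1.7,"tz":0,"spin":0},{"grip":1,"tx":-2.93,"ty":-1.7,"tz":0,"spin":0},{"grip":1,"tx":-2.93,"ty":-1.7,"tz":0,"spin":0},{"grip":1,"tx":-2.93,"ty":-1.7,"tz":0,"spin":0},{"grip":1,"tx":-2.93,"ty":-1.7,"tz":0,"spin":0},{"grip":1,"tx":-2.93,"ty":-1.7,"tz":0,"spin":0},{"grip":1,"tx":-2.93,"ty":-1.7,"tz":0,"spin":0},{"grip":1,"tx":-2.5,"ty":-1.7,"tz":0,"spin":0}]' | grep tool_pos
python3 -m creep '[{"grip":1,"tx":-0.42,"ty":-3.14,"tz":0,"spin":0},{"grip":1,"tx":-0.42,"ty":-3.14,"tz":0,"spin":0},{"grip":1,"tx":-0.42,"ty":-3.14,"tz":0,"spin":0},{"grip":1,"tx":-0.42,"ty":-3.14,"tz":0,"spin":0},{"grip":1,"tx":-0.42,"ty":-3.14,"tz":0,"spin":0},{"grip":1,"tx":-0.42,"ty":-3.14,"tz":0,"spin":0},{"grip":1,"tx":-0.42,"ty":-3.14,"tz":0,"spin":0},{"grip":1,"tx":-0.42,"ty":-3.14,"tz":0,"spin":0}]' | grep tool_pos
python3 -c "
from h import *
snap('wrist','w1')
totool([.464,-.304,.19])"
```

```text
tool_pos: [0.5476, 0.2004, 0.2385]
tool_pos: [0.5052, -0.0493, 0.2386]
tool [ 0.5034 -0.0579  0.2382] yaxis [ 0.298  0.955 -0.007] z [-0.003 -0.006 -1.   ] shift cm [ -3.58 -24.63   4.99] clock 2.2
```

View pics/w1.png

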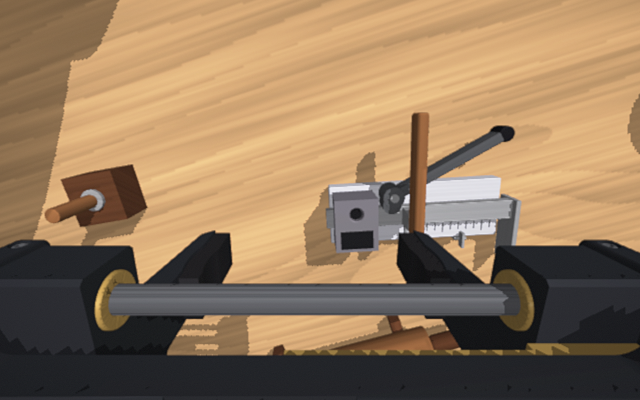

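The wrist view shows the button hole at about (357,213), the flange at (94,200), the stylus top at (54,215), the handle bar along column 420, the lever tip at (503,133) and the clip at (461,238).

```bash

python3 - <<'E'
from h import *
p,d,K,E=load("w1")
g=p.astype(int).sum(2)
# button hole: dark blob near (357,213)
m=np.zeros(g.shape,np.uint8); m[203:224,347:368]=(g[203:224,347:368]<150); n,_,st,c=cv2.connectedComponentsWithStats(m); i=1+st[1:,4].argmax(); print("hole px",c[i],st[i]); 
print("button",onplane(K,E,c[i],.058).round(4))
hsv=cv2.cvtColor(p,cv2.COLOR_RGB2HSV)
m=np.zeros(g.shape,np.uint8); m[185:218,75:112]=((hsv[...,1]<60)&(hsv[...,2]>90))[185:218,75:112]; cs,_=cv2.findContours(m,0,2); c=max(cs,key=cv2.contourArea); e=cv2.fitEllipse(c); print("flange",e,onplane(K,E,e[0],.05).round(4))
for n,uv,z in [("stytop",(53,215),.105),("handle near",(420,114),.08),("handle mid",(418.5,190),.08),("levertip",(503,133),.046),("clip",(461,236),.03)]: print(n,onplane(K,E,uv,z).round(4))
big=cv2.resize(p[110:260,320:530],None,fx=3.8,fy=3.8,interpolation=cv2.INTER_CUBIC); cv2.imwrite("pics/crop1.png",big[:,:,::-1])
E
python3 -m creep '[{"grip":1,"tx":-0.6,"ty":-4,"tz":0.5,"spin":0},{"grip":1,"tx":-0.6,"ty":-4,"tz":0.5,"spin":0},{"grip":1,"tx":-0.6,"ty":-4,"tz":0.5,"spin":0},{"grip":1,"tx":-0.6,"ty":-4,"tz":0.5,"spin":0},{"grip":1,"tx":-0.6,"ty":-4,"tz":0.5,"spin":0},{"grip":1,"tx":-0.5,"ty":-3,"tz":0.5,"spin":0},{"grip":1,"tx":0,"ty":-1,"tz":0.5,"spin":0},{"grip":1,"tx":0,"ty":0,"tz":0.5,"spin":0}]' | grep tool_pos
python3 -c "
from h import *
snap('wrist','w2')
totool([.464,-.304,.19])"
```

```text
hole px [355.77419355 213.4516129 ] [351 209  11  10  93]
button [ 0.5591 -0.0143  0.058 ]
flange ((92.46137237548828, 199.3909149169922), (19.556808471679688, 23.647871017456055), 99.29792022705078) [ 0.4571 -0.302   0.05  ]
stytop [ 0.4573 -0.3019  0.105 ]
handle near [0.4697 0.071  0.08  ]
handle mid [0.5449 0.0543 0.08  ]
levertip [0.5197 0.166  0.046 ]
clip [0.6376 0.1077 0.03  ]
tool_pos: [0.4685, -0.2912, 0.1979]
tool [ 0.4691 -0.2878  0.1972] yaxis [0.291 0.957 0.001] z [-0.002  0.001 -1.   ] shift cm [ 0.01 -1.7   0.71] clock 2.92
```

View pics/crop1.png

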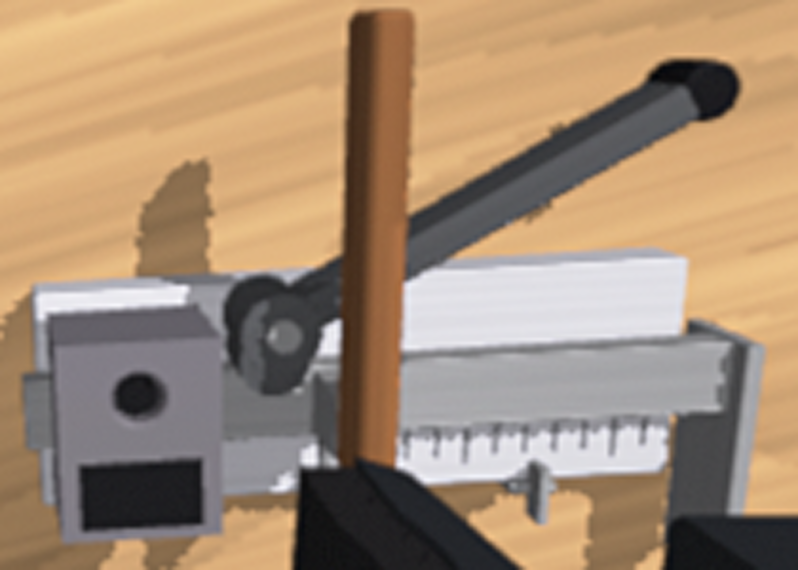

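View pics/w2.png

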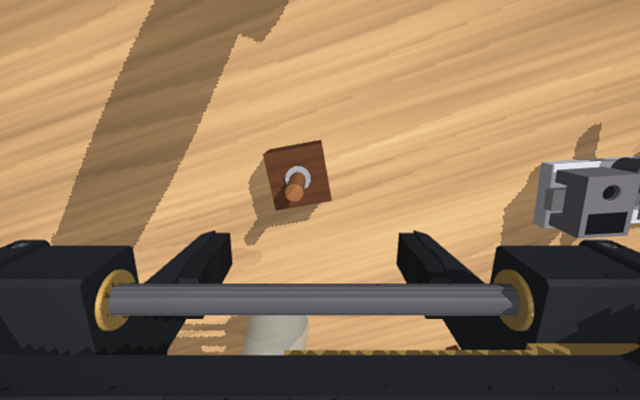

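w2 shows the stylus top at about (294,190), the flange around (297,180) and the button hole at (611,192). Masks will give the positions.

```bash

python3 - <<'E'
from h import *
def fl(p,K,E,box,z=.05):
    hsv=cv2.cvtColor(p,cv2.COLOR_RGB2HSV); x0,x1,y0,y1=box
    m=np.zeros(p.shape[:2],np.uint8); m[y0:y1,x0:x1]=((hsv[...,1]<60)&(hsv[...,2]>90))[y0:y1,x0:x1]*255
    c=cv2.convexHull(cv2.findNonZero(m)); e=cv2.fitEllipse(c); print("flange",np.round(e[0],1),np.round(e[1],1),onplane(K,E,e[0],.05).round(4))
p,d,K,E=load("w2"); fl(p,K,E,(280,316,162,206))
hsv=cv2.cvtColor(p,cv2.COLOR_RGB2HSV); print(p[190,294],p[182,298],p[150,300])
for uv in [(293.5,191),(294.5,189)]: print("top",onplane(K,E,uv,.105).round(4))
print("button",onplane(K,E,(610.5,192),.059).round(4))
p,d,K,E,s=snap('wrist','w3'); fl(p,K,E,(280,316,162,206))
print(r.get_state()['qd'].round(3))
S=load("scene0"); print("glass",onplane(S[2],S[3],(169,181),.095).round(3))
S=load("side0"); print("side top/flange",onplane(S[2],S[3],(275.5,283.5),.105).round(3),onplane(S[2],S[3],(276,306),.05).round(3))
totool([.46,-.303,.19])
E
```

```text
flange [297.5 177.9] [24.8 26.1] [ 0.4571 -0.304   0.05  ]
[176 117  73] [134  88  54] [109  69  45]
top [ 0.4563 -0.3041  0.105 ]
top [ 0.4549 -0.3028  0.105 ]
button [ 0.5593 -0.0138  0.059 ]
flange [293.8 178.6] [24.6 26.3] [ 0.457  -0.3039  0.05  ]
[-0.027 -0.02  -0.026 -0.001 -0.004  0.01   0.006]
glass [ 0.65  -0.385  0.095]
side top/flange [ 0.461 -0.309  0.105] [ 0.459 -0.314  0.05 ]
tool [ 0.4698 -0.2859  0.1977] yaxis [0.288 0.958 0.002] z [-0.001  0.002 -1.   ] shift cm [ 0.45 -1.93  0.77] clock 2.97
```

```bash

python3 -m creep '[{"grip":1,"tx":0.36,"ty":-1.03,"tz":1.5,"spin":0},{"grip":1,"tx":0.36,"ty":-1.03,"tz":1.5,"spin":0},{"grip":1,"tx":0,"ty":0,"tz":1.5,"spin":0},{"grip":1,"tx":0,"ty":0,"tz":1,"spin":0},{"grip":1,"tx":0,"ty":0,"tz":0,"spin":0},{"grip":1,"tx":0,"ty":0,"tz":0,"spin":0}]' | grep tool_pos
python3 -c "
from h import *
p,d,K,E,s=snap('wrist','w4')
totool([.457,-.3035,.0633])
print(p[:,:].shape, proj(K,E,[.457,-.3035,.105]))
hsv=cv2.cvtColor(p,cv2.COLOR_RGB2HSV)
"
```

```text
tool_pos: [0.4582, -0.3032, 0.1438]
tool [ 0.4585 -0.3038  0.1443] yaxis [0.286 0.958 0.001] z [ 0.001  0.001 -1.   ] shift cm [ 0.16 -0.02  8.1 ] clock 3.52
(400, 640, 3) [311.45445668 221.77636023]
```

View pics/w4.png

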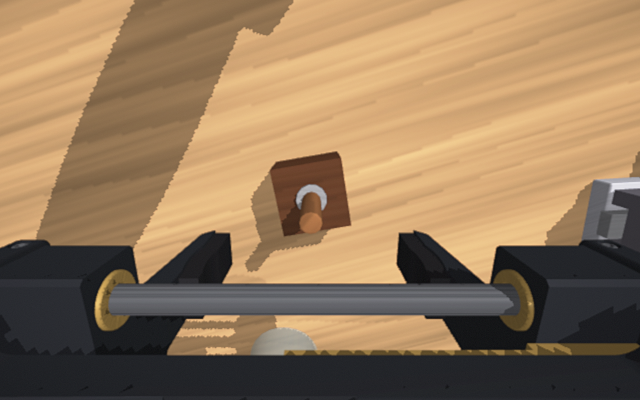

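The stylus top is at (311,222), where it was predicted. Next I descend and grip.

```bash

python3 -m creep '[{"grip":1,"tx":0.15,"ty":0,"tz":2,"spin":0},{"grip":1,"tx":0,"ty":0,"tz":2,"spin":0},{"grip":1,"tx":0,"ty":0,"tz":2,"spin":0},{"grip":1,"tx":0,"ty":0,"tz":1.4,"spin":0},{"grip":1,"tx":0,"ty":0,"tz":0.7,"spin":0},{"grip":1,"tx":0,"ty":0,"tz":0,"spin":0},{"grip":1,"tx":0,"ty":0,"tz":0,"spin":0}]' | egrep 'tool_pos|force'
python3 -m creep '[{"grip":-1,"tx":0,"ty":0,"tz":0,"spin":0},{"grip":-1,"tx":0,"ty":0,"tz":0,"spin":0},{"grip":-1,"tx":0,"ty":0,"tz":0,"spin":0},{"grip":-1,"tx":0,"ty":0,"tz":0,"spin":0},{"grip":-1,"tx":0,"ty":0,"tz":0,"spin":0},{"grip":-1,"tx":0,"ty":0,"tz":0,"spin":0},{"grip":-1,"tx":0,"ty":0,"tz":0,"spin":0},{"grip":-1,"tx":0,"ty":0,"tz":0,"spin":0}]' 30
```

```text
tool_pos: [0.4566, -0.3047, 0.0634]
contact_force: [0.6, -0.2, -0.1]
finger_force: 0.0
clock: 4.77
tool_pos: [0.4558, -0.3049, 0.0627]
eef_rot: [0.146, 0.989, 0.0, 0.0]
contact_force: [-0.6, 0.0, -0.3]
opening: 0.417
finger_force: 0.0
```

```bash

python3 -m creep '[{"grip":-1,"tx":0,"ty":0,"tz":0,"spin":0},{"grip":-1,"tx":0,"ty":0,"tz":0,"spin":0},{"grip":-1,"tx":0,"ty":0,"tz":0,"spin":0},{"grip":-1,"tx":0,"ty":0,"tz":0,"spin":0},{"grip":-1,"tx":0,"ty":0,"tz":0,"spin":0},{"grip":-1,"tx":0,"ty":0,"tz":0,"spin":0},{"grip":-1,"tx":0,"ty":0,"tz":0,"spin":0},{"grip":-1,"tx":0,"ty":0,"tz":0,"spin":0}]' 30
```

```text
clock: 5.43
tool_pos: [0.4557, -0.3049, 0.0626]
eef_rot: [0.146, 0.989, 0.0, -0.0]
contact_force: [-0.6, -0.7, -0.4]
opening: 0.17
finger_force: 30.0
```

Gripped, with the opening at 15 mm. Next I lift and carry the stylus above the button.

```bash

python3 -m creep '[{"grip":-1,"tx":0,"ty":0,"tz":-1,"spin":0},{"grip":-1,"tx":0,"ty":0,"tz":-2,"spin":0},{"grip":-1,"tx":0,"ty":0,"tz":-3,"spin":0},{"grip":-1,"tx":0,"ty":0,"tz":-3,"spin":0},{"grip":-1,"tx":0,"ty":0,"tz":-1.5,"spin":0}]' | egrep 'tool_pos|force|opening'
python3 -m creep '[{"grip":-1,"tx":-0.2,"ty":2.5,"tz":0,"spin":0},{"grip":-1,"tx":-0.2,"ty":4.1,"tz":0,"spin":0},{"grip":-1,"tx":-0.2,"ty":4.1,"tz":0,"spin":0},{"grip":-1,"tx":-0.2,"ty":4.1,"tz":0,"spin":0},{"grip":-1,"tx":-0.2,"ty":4.1,"tz":0,"spin":0},{"grip":-1,"tx":-0.2,"ty":4.1,"tz":0,"spin":0},{"grip":-1,"tx":-0.2,"ty":4.1,"tz":0,"spin":0},{"grip":-1,"tx":0,"ty":3.5,"tz":0,"spin":0}]' | grep tool_pos
python3 -m creep '[{"grip":-1,"tx":0,"ty":0,"tz":0,"spin":0},{"grip":-1,"tx":0,"ty":0,"tz":0,"spin":0},{"grip":-1,"tx":0,"ty":0,"tz":0,"spin":0}]' | grep tool_pos
python3 -c "
from h import *
p,d,K,E,s=snap('wrist','w5')
totool([.559,-.014,.1286],[.25,.968,0])
print(proj(K,E,[.559,-.014,.06]))
cv2.imwrite('pics/crop5.png',cv2.resize(p[100:300,200:500],None,fx=2.5,fy=2.5)[:,:,::-1])
"
```

```text
tool_pos: [0.457, -0.3055, 0.1714]
contact_force: [0.2, -0.3, -0.9]
opening: 0.171
finger_force: 30.0
tool_pos: [0.5585, -0.0125, 0.1686]
tool_pos: [0.5571, -0.0167, 0.1681]
tool [ 0.5569 -0.0177  0.1679] yaxis [ 0.29   0.957 -0.001] z [-0.001 -0.001 -1.   ] shift cm [-0.09  0.42  3.93] clock 6.82
spin -2.4
[316.44255522 196.45207894]
```

View pics/crop5.png

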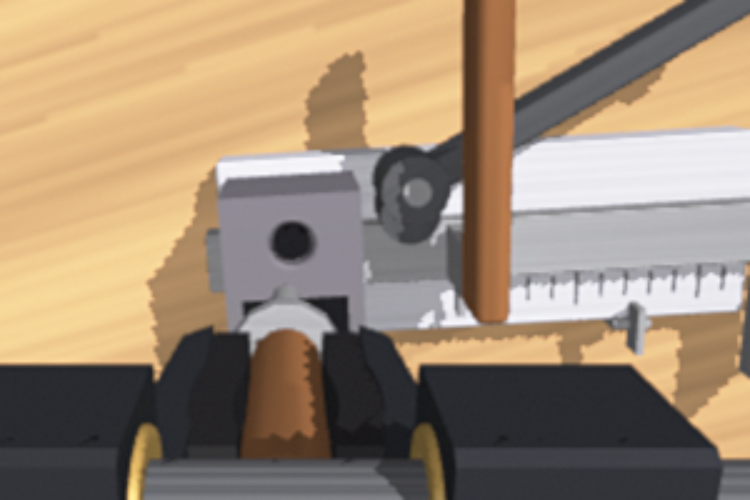

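The hole is at crop (291,242), i.e. wrist pixel (316.4,196.8), which agrees with the predicted (316.4,196.5). I'll descend to hover and check.

```bash

python3 -m creep '[{"grip":-1,"tx":0,"ty":0.42,"tz":1,"spin":0},{"grip":-1,"tx":0,"ty":0,"tz":1.5,"spin":0},{"grip":-1,"tx":0,"ty":0,"tz":1.4,"spin":0},{"grip":-1,"tx":0,"ty":0,"tz":0,"spin":0},{"grip":-1,"tx":0,"ty":0,"tz":0,"spin":0},{"grip":-1,"tx":0,"ty":0,"tz":0,"spin":0}]' | egrep 'tool_pos|force'
python3 - <<'E'
from h import *
p,d,K,E,s=snap('wrist','w6')
totool([.559,-.014,.105])
t=s["tool_pos"]; M=R.from_quat(s["eef_rot"]).as_matrix()
print("hole px pred",proj(K,E,[.559,-.014,.06]),"tip pred",proj(K,E,t-[0,0,.0536]),"tip front edge",proj(K,E,t-[0,0,.0536]+.004*M[:,0]))
g=p.astype(int).sum(2); print(g[196:232:2,300:332:2])
E
```

```text
tool_pos: [0.5588, -0.0126, 0.1289]
contact_force: [0.2, 0.7, -0.8]
finger_force: 30.0
tool [ 0.5591 -0.0125  0.1292] yaxis [0.29  0.957 0.   ] z [ 0.001 -0.    -1.   ] shift cm [-0.03 -0.15  2.42] clock 7.37
hole px pred [310.92335487 209.78157232] tip pred [312.5550608  215.75761533] tip front edge [312.54694428 210.35173355]
[[435 433 432 435 435 435 433 436 434 436 434 435 435 437 432 435]
 [434 436 434 437 439 440 439 439 434 436 435 434 438 433 432 435]
 [432 438 443 416 371 317 321 383 426 442 435 436 436 434 433 435]
 [431 440 328 158  82  74  89 111 170 354 441 435 435 433 432 435]
 [440 343 118 102  85 101 110  85  51 143 337 440 432 437 435 436]
 [397 279  97 107 100 103 104 104 101 103 273 412 436 433 436 435]
 [369 196 100 107 103 105 103 105 104 100 213 354 441 435 435 435]
 [355 141 102 106 104 104 108 104 103 105 198 328 436 432 434 434]
 [381 177 101 104 105 100  91  99  91 111 208 349 437 434 434 434]
 [432 261 118 101  92 141 352 407 364 199 257 392 437 433 432 435]
 [444 400 304 166 103 312 404 446 464 430 320 422 435 434 433 435]
 [433 473 402 335 281 327 401 444 461 445 406 434 433 433 430 431]
 [433 440 484 454 395 417 428 433 430 445 437 432 430 433 433 433]
 [395 413 379 408 510 595 582 583 589 571 564 486 435 428 430 432]
 [331 394 521 593 603 582 582 580 581 583 588 598 562 456 432 428]
 [525 600 592 582 583 583 584 584 583 584 582 582 589 601 522 442]
 [576 570 568 566 569 572 570 571 570 571 570 571 568 572 588 554]
 [587 583 581 579 583 583 584 584 581 579 575 572 567 568 568 587]]
```

```bash

python3 -m creep '[{"grip":-1,"tx":0.2,"ty":-0.3,"tz":0.4,"spin":0},{"grip":-1,"tx":0,"ty":0,"tz":0.4,"spin":0},{"grip":-1,"tx":0,"ty":0,"tz":0.2,"spin":0},{"grip":-1,"tx":0,"ty":0,"tz":0,"spin":0},{"grip":-1,"tx":0,"ty":0,"tz":0,"spin":0},{"grip":-1,"tx":0,"ty":0,"tz":0,"spin":0}]' | egrep 'tool_pos|force'
python3 - <<'E'
from h import *
p,d,K,E,s=snap('wrist','w7')
t=s["tool_pos"]; print(t)
h=proj(K,E,[.559,-.014,.06]); print("hole px pred",h,"tip pred",proj(K,E,t-[0,0,.0536]))
cv2.imwrite('pics/crop7.png',cv2.resize(p[int(h[1])-25:int(h[1])+35,int(h[0])-40:int(h[0])+40],None,fx=8,fy=8,interpolation=cv2.INTER_CUBIC)[:,:,::-1]); print(int(h[0])-40,int(h[1])-25)
E
```

```text
tool_pos: [0.5561, -0.0141, 0.1188]
contact_force: [-0.2, 0.3, -0.2]
finger_force: 30.0
[ 0.55607205 -0.01409403  0.11876744]
hole px pred [313.90554357 217.07645483] tip pred [312.58317659 215.81058827]
273 192
```

View pics/crop7.png

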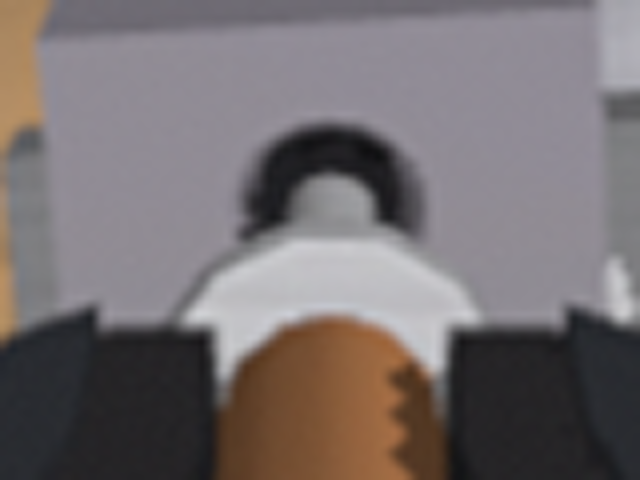

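The tip sits centred in the hole mouth (tip column 335 against hole column 333). Pressing now.

```bash

python3 -m creep '[{"grip":-1,"tx":0,"ty":0,"tz":0.4,"spin":0},{"grip":-1,"tx":0,"ty":0,"tz":0.4,"spin":0},{"grip":-1,"tx":0,"ty":0,"tz":0.2,"spin":0},{"grip":-1,"tx":0,"ty":0,"tz":0,"spin":0},{"grip":-1,"tx":0,"ty":0,"tz":0,"spin":0}]' | egrep 'tool_pos|contact'
python3 -m creep '[{"grip":-1,"tx":0,"ty":0,"tz":0.2,"spin":0},{"grip":-1,"tx":0,"ty":0,"tz":0.2,"spin":0},{"grip":-1,"tx":0,"ty":0,"tz":0,"spin":0},{"grip":-1,"tx":0,"ty":0,"tz":0,"spin":0}]' | egrep 'tool_pos|contact'
```

```text
tool_pos: [0.556, -0.0142, 0.1087]
contact_force: [0.8, -0.0, 1.0]
tool_pos: [0.5562, -0.0142, 0.1054]
contact_force: [-1.6, 0.8, 8.6]
```

The force reached 8.6 N, above the 4.5 N bottom value, so the button is fully down. Next I lift and return to the stand.

```bash

python3 -m creep '[{"grip":-1,"tx":0,"ty":0,"tz":0.1,"spin":0},{"grip":-1,"tx":0,"ty":0,"tz":0,"spin":0},{"grip":-1,"tx":0,"ty":0,"tz":-1.5,"spin":0},{"grip":-1,"tx":0,"ty":0,"tz":-2.5,"spin":0},{"grip":-1,"tx":0,"ty":0,"tz":-1.5,"spin":0}]' | egrep 'tool_pos|contact'
python3 -m creep '[{"grip":-1,"tx":0.16,"ty":-3.3,"tz":0,"spin":0},{"grip":-1,"tx":0.16,"ty":-4.1,"tz":0,"spin":0},{"grip":-1,"tx":0.16,"ty":-4.1,"tz":0,"spin":0},{"grip":-1,"tx":0.16,"ty":-4.1,"tz":0,"spin":0},{"grip":-1,"tx":0.16,"ty":-4.1,"tz":0,"spin":0},{"grip":-1,"tx":0.16,"ty":-4.1,"tz":0,"spin":0},{"grip":-1,"tx":0.16,"ty":-4.1,"tz":0,"spin":0},{"grip":-1,"tx":0.16,"ty":-2.8,"tz":0,"spin":0}]' | grep tool_pos
python3 -m creep '[{"grip":-1,"tx":0,"ty":0,"tz":0.8,"spin":0},{"grip":-1,"tx":0,"ty":0,"tz":0.8,"spin":0},{"grip":-1,"tx":0,"ty":0,"tz":0.5,"spin":0},{"grip":-1,"tx":0,"ty":0,"tz":0,"spin":0},{"grip":-1,"tx":0,"ty":0,"tz":0,"spin":0}]' | egrep 'tool_pos|contact'
python3 - <<'E'
from h import *
totool([.455,-.3045,.13])
E
```

```text
tool_pos: [0.5561, -0.0142, 0.1599]
contact_force: [1.3, -0.7, -0.3]
tool_pos: [0.4524, -0.309, 0.1582]
tool_pos: [0.4558, -0.3023, 0.1372]
contact_force: [-0.4, 0.2, -0.5]
tool [ 0.4558 -0.3023  0.1372] yaxis [0.285 0.958 0.001] z [-0.001  0.002 -1.   ] shift cm [ 0.01 -0.23  0.72] clock 10.17
```

```bash

python3 -m creep '[{"grip":-1,"tx":0,"ty":-0.2,"tz":1,"spin":0},{"grip":-1,"tx":0,"ty":0,"tz":1,"spin":0},{"grip":-1,"tx":0,"ty":0,"tz":0.8,"spin":0},{"grip":-1,"tx":0,"ty":0,"tz":0,"spin":0},{"grip":-1,"tx":0,"ty":0,"tz":0,"spin":0},{"grip":-1,"tx":0,"ty":0,"tz":0,"spin":0}]' | egrep 'tool_pos|contact'
python3 - <<'E'
from h import *
p,d,K,E,s=snap('wrist','w8')
t=s["tool_pos"]; print(t)
h=proj(K,E,[.457,-.3038,.045]); print("hole px pred",h,"tip pred",proj(K,E,t-[0,0,.0536]))
cv2.imwrite('pics/crop8.png',cv2.resize(p[int(h[1])-25:int(h[1])+35,int(h[0])-40:int(h[0])+40],None,fx=8,fy=8,interpolation=cv2.INTER_CUBIC)[:,:,::-1]); print(int(h[0])-40,int(h[1])-25)
E
```

```text
tool_pos: [0.4546, -0.3063, 0.1096]
contact_force: [0.1, -0.3, -0.1]
[ 0.45459121 -0.30626536  0.10956848]
hole px pred [316.77826237 212.93483424] tip pred [312.59890513 215.79963611]
276 187
```

View pics/crop8.png

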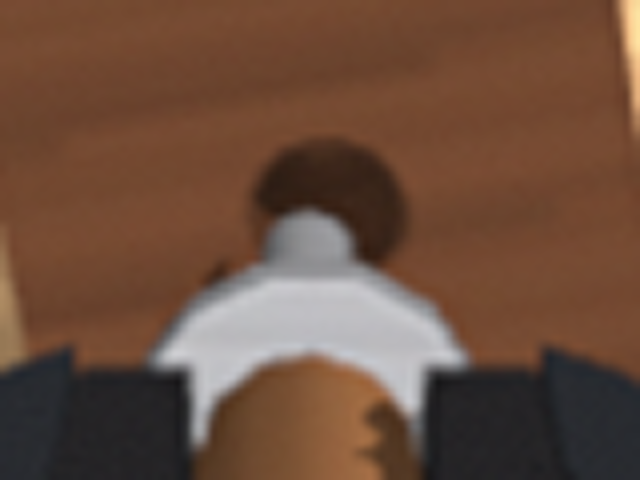

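```bash

python3 - <<'E'
from h import *
p,d,K,E=load('w8')
a=onplane(K,E,(314.9,218.2),.056); b=onplane(K,E,(317.4,213.4),.045); print(a,b)
M=R.from_quat(r.get_state()["eef_rot"]); print(M.inv().apply(b-a)*100, b)
E
```

```text
[ 0.45676204 -0.30522748  0.056     ] [ 0.45748106 -0.30346319  0.045     ]
[-0.01750083  0.18963387  1.10001354] [ 0.45748106 -0.30346319  0.045     ]
```

```bash

python3 -m creep '[{"grip":-1,"tx":0,"ty":0.19,"tz":0,"spin":0},{"grip":-1,"tx":0,"ty":0,"tz":0.5,"spin":0},{"grip":-1,"tx":0,"ty":0,"tz":0.7,"spin":0},{"grip":-1,"tx":0,"ty":0,"tz":0.7,"spin":0},{"grip":-1,"tx":0,"ty":0,"tz":0,"spin":0}]' | egrep 'tool_pos|contact'
python3 -m creep '[{"grip":-1,"tx":0,"ty":0,"tz":0.8,"spin":0},{"grip":-1,"tx":0,"ty":0,"tz":0.8,"spin":0},{"grip":-1,"tx":0,"ty":0,"tz":0.8,"spin":0},{"grip":-1,"tx":0,"ty":0,"tz":0.3,"spin":0},{"grip":-1,"tx":0,"ty":0,"tz":0,"spin":0},{"grip":-1,"tx":0,"ty":0,"tz":0,"spin":0}]' | egrep 'tool_pos|contact'
```

```text
tool_pos: [0.4541, -0.3041, 0.0891]
contact_force: [-0.3, 0.5, -1.6]
tool_pos: [0.455, -0.3045, 0.0633]
contact_force: [0.6, 0.2, -0.4]
```

```bash

python3 -m creep '[{"grip":0,"tx":0,"ty":0,"tz":0,"spin":0},{"grip":0,"tx":0,"ty":0,"tz":0,"spin":0},{"grip":0,"tx":0,"ty":0,"tz":0,"spin":0},{"grip":0,"tx":0,"ty":0,"tz":0,"spin":0},{"grip":0,"tx":0,"ty":0,"tz":0,"spin":0},{"grip":0,"tx":0,"ty":0,"tz":0,"spin":0},{"grip":0,"tx":0,"ty":0,"tz":0,"spin":0}]' | egrep 'tool_pos|contact|open'
python3 -m creep '[{"grip":0,"tx":0,"ty":0,"tz":-1,"spin":0},{"grip":0,"tx":0,"ty":0,"tz":-2,"spin":0},{"grip":0,"tx":0,"ty":0,"tz":-3,"spin":0},{"grip":0,"tx":0,"ty":0,"tz":-3,"spin":0},{"grip":0,"tx":0,"ty":0,"tz":-2,"spin":0},{"grip":0,"tx":0,"ty":0,"tz":-1.5,"spin":0},{"grip":0,"tx":0,"ty":0,"tz":0,"spin":0}]' | egrep 'clock|tool_pos|open'
python3 - <<'E'
from h import *
p,d,K,E,s=snap('wrist','w9')
h=proj(K,E,[.457,-.3038,.105]); f=proj(K,E,[.457,-.3038,.05]); print(h,f)
hsv=cv2.cvtColor(p,cv2.COLOR_RGB2HSV); u,v=f.astype(int)
m=np.zeros(p.shape[:2],np.uint8); m[v-18:v+18,u-18:u+18]=((hsv[...,1]<60)&(hsv[...,2]>90))[v-18:v+18,u-18:u+18]*255
e=cv2.fitEllipse(cv2.convexHull(cv2.findNonZero(m))); print("flange",e,onplane(K,E,e[0],.05).round(4))
# handle: measured position from w1 rays & scene; plan hover
g=p[int(h[1])-3:int(h[1])+4:3,int(h[0])-9:int(h[0])+10:3]; print(g.tolist())
E
```

```text
tool_pos: [0.4551, -0.3046, 0.0637]
contact_force: [-1.2, 0.9, 0.2]
opening: 0.499
clock: 12.8
tool_pos: [0.4568, -0.3055, 0.1925]
opening: 0.5
[314.94499548 200.99699423] [314.79344715 184.86860883]
flange ((314.6659240722656, 184.33795166015625), (25.76835823059082, 26.321626663208008), 70.78720092773438) [ 0.4564 -0.3038  0.05  ]
[[[77, 50, 34], [168, 112, 72], [165, 111, 70], [181, 121, 76], [196, 132, 83], [198, 131, 84], [170, 113, 71]], [[89, 59, 38], [162, 109, 69], [171, 115, 71], [192, 128, 81], [194, 130, 82], [192, 129, 81], [181, 121, 76]], [[76, 48, 32], [163, 109, 69], [187, 125, 79], [190, 127, 81], [187, 125, 78], [184, 122, 77], [167, 111, 69]]]
```

The stylus is standing in its stand again, with the flange at the original spot and height. Now I'll go to a point beyond the guide for a settled view of the handle, pointer and clip.

```bash

python3 -m creep '[{"grip":0,"tx":-0.7,"ty":3,"tz":-0.5,"spin":-0.5},{"grip":0,"tx":-0.7,"ty":4,"tz":-0.5,"spin":-0.5},{"grip":0,"tx":-0.7,"ty":4,"tz":-0.5,"spin":-0.5},{"grip":0,"tx":-0.7,"ty":4,"tz":-0.5,"spin":-0.5},{"grip":0,"tx":-0.7,"ty":4,"tz":-0.5,"spin":-0.5},{"grip":0,"tx":-0.7,"ty":4,"tz":-0.3,"spin":-0.5},{"grip":0,"tx":-0.7,"ty":4,"tz":0,"spin":-0.5},{"grip":0,"tx":-0.7,"ty":4,"tz":0,"spin":-0.5}]' | egrep 'tool_pos|contact|open'
python3 -m creep '[{"grip":0,"tx":-0.7,"ty":4,"tz":0,"spin":0},{"grip":0,"tx":-0.7,"ty":3,"tz":0,"spin":0},{"grip":0,"tx":0,"ty":2,"tz":0,"spin":0},{"grip":0,"tx":0,"ty":0,"tz":0,"spin":0},{"grip":0,"tx":0,"ty":0,"tz":0,"spin":0},{"grip":0,"tx":0,"ty":0,"tz":0,"spin":0},{"grip":0,"tx":0,"ty":0,"tz":0,"spin":0}]' | egrep 'clock|tool_pos|open'
python3 - <<'E'
from h import *
p,d,K,E,s=snap('wrist','w10')
for q in ([.4697,.071,.08],[.6376,.1077,.03],[.559,-.014,.06]): print(proj(K,E,q).round(1))
cv2.imwrite('pics/crop10.png',cv2.resize(p[60:300,180:480],None,fx=2.5,fy=2.5,interpolation=cv2.INTER_CUBIC)[:,:,::-1])
E
```

```text
tool_pos: [0.589, -0.0178, 0.2157]
contact_force: [0.6, -0.1, 0.1]
opening: 0.499
clock: 14.1
tool_pos: [0.6221, 0.0623, 0.2161]
opening: 0.503
[282.3  12.3]
[355.5 181.3]
[224.1 139.4]
```

View pics/crop10.png

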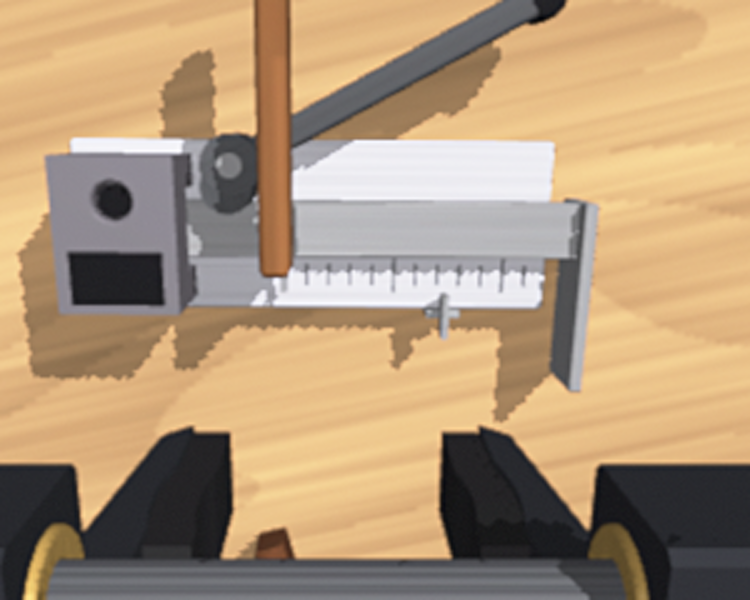

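The view shows the bar along crop column ~275 (far end at row 272) and the clip finger at column ~444 with its tip at row ~293. I've now viewed more pictures than allowed, so I'll work only from numbers from here. Measuring edges with masks.

```bash

python3 - <<'E'
from h import *
p,d,K,E=load('w10')
hsv=cv2.cvtColor(p,cv2.COLOR_RGB2HSV).astype(int)
pts=[];ptr=[]
for v in list(range(62,110,4))+list(range(126,166,4)):
    row=p[v,265:315].astype(int); rb=(hsv[v,265:315,1]>110)&(hsv[v,265:315,2]<200)
    i=np.flatnonzero(rb); 
    # longest run
    runs=np.split(i,np.where(np.diff(i)>1)[0]+1); q=max(runs,key=len); 
    pts.append((265+q[0]-.5,v)); ptr.append((265+q[-1]+.5,v))
    if v in(62,90,130,150,162): print(v,265+q[0],265+q[-1])
P=np.array([onplane(K,E,u,.08) for u in pts]); Q=np.array([onplane(K,E,u,.08) for u in ptr])
f=np.polyfit(P[:,0],P[:,1],1); print("left line",f,np.abs(np.polyval(f,P[:,0])-P[:,1]).max()); f2=np.polyfit(Q[:,0],Q[:,1],1); print("right",f2)
# base far edge (white->wood) at z=.02 columns 300..345, around row 182
g=cv2.cvtColor(p,cv2.COLOR_RGB2GRAY).astype(int)
B=[]
for u in list(range(300,346,3))+list(range(366,394,3)):
    col=hsv[172:192,u,1]; j=np.flatnonzero(col>70); B.append(onplane(K,E,(u,172+j[0]-.5),.02)) if len(j) else None
B=np.array(B); fb,_=cv2.fitLine(B[:,:2].astype(np.float32),cv2.DIST_HUBER,0,.01,.01).ravel()[:2],0; print("base far edge dir",fb,"pt",np.median(B,0))
print(p[176:196:2,350:366].astype(int).sum(2))
E
```

```text
62 281 295
90 281 296
130 283 295
150 284 296
162 284 296
left line [-0.21899981  0.17038898] 0.0006923695447792616
right [-0.24816907  0.19950482]
base far edge dir [0.23803826 0.9712558 ] pt [0.63797304 0.08759481 0.02      ]
[[714 714 714 716 719 722 708 692 710 722 719 719 718 716 716 716]
 [706 709 711 717 722 638 438 415 497 608 692 710 708 709 708 708]
 [723 725 683 610 550 429 330 460 566 652 709 719 713 713 713 712]
 [541 465 453 462 465 380 337 486 568 599 636 647 648 651 657 656]
 [400 522 463 370 360 326 357 501 567 564 572 576 567 484 373 351]
 [410 423 384 382 384 331 353 497 571 559 545 548 559 494 404 391]
 [384 391 390 396 390 319 390 534 574 486 380 375 379 379 377 378]
 [383 378 385 381 366 306 388 532 549 463 365 351 365 374 368 368]
 [362 366 488 549 523 399 419 552 561 566 548 528 552 573 553 552]
 [459 523 548 572 567 484 480 557 565 570 566 564 566 562 561 562]]
```

```bash

python3 - <<'E'
from h import *
p,d,K,E=load('w10')
clip=onplane(K,E,(357.9,178),.03); print("clip",clip)
for a in (.215,.235,.25):
    gx=np.array([np.cos(a),-np.sin(a),0]); gy=np.array([np.sin(a),np.cos(a),0])
    far=onplane(K,E,(283.5,162),.08)+.006*gy; near=onplane(K,E,(280.5,62),.08)+.006*gy
    print(a,"far",far,"dist y",((clip-far)@gy).round(4),"dx",((clip-far)@gx).round(4))
a=.235; gx=np.array([np.cos(a),-np.sin(a),0]); gy=np.array([np.sin(a),np.cos(a),0])
# far end of the bar: top face end near row?
print(p[160:176,290].astype(int).tolist())
f=onplane(K,E,(290,168),.08); print("farend",f)
pt=f+gx*.015; pt[2]=.032; print("pointer px",proj(K,E,pt)); 
u,v=proj(K,E,pt).astype(int); print(p[v-10:v+6,u-9:u+12].astype(int).sum(2))
S=load("w1"); n=onplane(S[2],S[3],(420,112.5),.08); print("near end w1",n, "bar length", (f-n)@gx)
E
```

```text
clip [0.63445123 0.11109801 0.03      ]
0.215 far [0.59275976 0.04640787 0.08      ] dist y 0.0721 dx 0.0269
0.235 far [0.59287673 0.0463811  0.08      ] dist y 0.0726 dx 0.0254
0.25 far [0.5929641  0.04635949 0.08      ] dist y 0.073 dx 0.0242
[[171, 115, 72], [171, 114, 72], [171, 113, 72], [171, 114, 72], [172, 114, 73], [171, 114, 72], [172, 113, 73], [172, 114, 72], [172, 113, 71], [139, 88, 49], [109, 83, 73], [226, 225, 237], [248, 248, 254], [244, 244, 249], [228, 228, 234], [218, 216, 225]]
farend [0.59842264 0.04513359 0.08      ]
pointer px [293.52373725 173.68549218]
[[247 291 331 335 336 341 357 370 387 384 374 312 283 388 452 460 457 455
  456 455 458]
 [248 290 328 341 339 342 359 374 385 384 376 307 281 420 504 508 506 504
  500 505 507]
 [265 290 327 341 336 341 357 375 382 384 372 305 275 421 505 504 502 477
  426 459 503]
 [268 291 328 336 337 341 358 374 386 384 367 302 346 456 492 491 496 454
  353 403 492]
 [271 287 330 341 335 344 358 375 385 382 361 358 563 606 511 501 497 452
  342 412 504]
 [292 279 325 341 337 344 356 374 386 376 364 495 691 664 620 605 516
[... 288 characters left out ...]
[502 508 509 503 509 681 750 716 615 546 580 691 723 720 717 717 720 688
  532 625 724]
 [498 499 499 496 505 667 737 704 608 540 578 688 722 720 718 719 721 688
  550 631 722]
 [494 493 496 496 492 560 690 698 605 535 573 685 724 719 719 719 722 713
  687 699 722]
 [498 506 498 489 485 498 659 697 602 537 574 682 720 717 717 716 717 720
  718 720 717]
 [613 688 601 490 481 491 652 693 623 581 631 693 714 711 711 711 711 711
  712 712 711]
 [697 721 629 476 467 476 630 701 686 677 686 698 700 700 700 698 699 700
  700 700 701]
 [715 717 629 473 461 462 536 669 705 703 703 702 701 701 698 700 699 700
  700 701 700]]
near end w1 [0.46835369 0.0712352  0.08      ] bar length 0.13257150037659143
```

```bash

python3 - <<'E'
from h import *
p,d,K,E=load('w10'); a=.23; gy=np.array([np.sin(a),np.cos(a),0])
print("dist pointer->clip",(onplane(K,E,(357.9,178),.03)-onplane(K,E,(293.1,176),.032))@gy)
totool([.482,.071,.13],gy)
E
```

```text
dist pointer->clip 0.07302894869400972
tool [0.6223 0.0625 0.2164] yaxis [ 0.224  0.975 -0.002] z [-0.001 -0.002 -1.   ] shift cm [13.86 -2.29  8.65] clock 14.15
spin 0.24
```

```bash

python3 -m creep '[{"grip":0,"tx":2.5,"ty":-0.4,"tz":1,"spin":0},{"grip":0,"tx":3.5,"ty":-0.6,"tz":1.5,"spin":0},{"grip":0,"tx":3.5,"ty":-0.6,"tz":2,"spin":0},{"grip":0,"tx":3,"ty":-0.5,"tz":2,"spin":0},{"grip":0,"tx":1.36,"ty":-0.2,"tz":2.1,"spin":0},{"grip":0,"tx":0,"ty":0,"tz":0,"spin":0},{"grip":0,"tx":0,"ty":0,"tz":0,"spin":0},{"grip":0,"tx":0,"ty":0,"tz":0,"spin":0}]' | egrep 'tool_pos|contact|open'
python3 - <<'E'
from h import *
p,d,K,E,s=snap('wrist','w11'); totool([.482,.071,.038])
print("pred near end / grip",proj(K,E,[.4684,.0742,.08]),proj(K,E,[.482,.071,.08]))
hsv=cv2.cvtColor(p,cv2.COLOR_RGB2HSV).astype(int)
for v in range(170,240,5):
    i=np.flatnonzero((hsv[v,270:360,1]>110)&(hsv[v,270:360,2]<200)&(hsv[v,270:360,2]>60)); print(v,(270+i[0],270+i[-1],len(i), onplane(K,E,(270+(i[0]+i[-1])/2,v),.08).round(4).tolist()) if len(i) else None)
E
```

```text
tool_pos: [0.4848, 0.0729, 0.1316]
contact_force: [0.2, -0.5, -0.0]
opening: 0.496
tool [0.4851 0.073  0.1317] yaxis [0.223 0.975 0.002] z [ 0.004  0.001 -1.   ] shift cm [ 0.29 -0.28  9.37] clock 14.87
pred near end / grip [308.95080506 193.92236142] [308.91573531 213.32390596]
170 None
175 None
180 None
185 None
190 (np.int64(303), np.int64(318), 16, [0.4659, 0.0759, 0.08])
195 (np.int64(302), np.int64(319), 18, [0.4694, 0.0751, 0.08])
200 (np.int64(302), np.int64(318), 17, [0.4728, 0.0739, 0.08])
205 (np.int64(302), np.int64(319), 18, [0.4763, 0.0734, 0.08])
210 (np.int64(302), np.int64(318), 17, [0.4798, 0.0723, 0.08])
215 (np.int64(301), np.int64(318), 18, [0.4833, 0.0711, 0.08])
220 (np.int64(271), np.int64(318), 25, [0.4845, 0.0601, 0.08])
225 (np.int64(271), np.int64(319), 23, [0.4882, 0.0595, 0.08])
230 (np.int64(270), np.int64(318), 25, [0.4917, 0.0579, 0.08])
235 (np.int64(272), np.int64(356), 25, [0.4986, 0.0708, 0.08])
```

```bash

python3 -m creep '[{"grip":0,"tx":0.58,"ty":-0.17,"tz":1,"spin":0},{"grip":0,"tx":0,"ty":0,"tz":1.5,"spin":0},{"grip":0,"tx":0,"ty":0,"tz":1.5,"spin":0},{"grip":0,"tx":0,"ty":0,"tz":1.5,"spin":0},{"grip":0,"tx":0,"ty":0,"tz":1.5,"spin":0},{"grip":0,"tx":0,"ty":0,"tz":1.4,"spin":0},{"grip":0,"tx":0,"ty":0,"tz":1,"spin":0},{"grip":0,"tx":0,"ty":0,"tz":0,"spin":0}]' | egrep 'tool_pos|contact|open'
python3 -m creep '[{"grip":-0.63,"tx":0,"ty":0,"tz":0,"spin":0},{"grip":-0.63,"tx":0,"ty":0,"tz":0,"spin":0},{"grip":-0.63,"tx":0,"ty":0,"tz":0,"spin":0},{"grip":-0.63,"tx":0,"ty":0,"tz":0,"spin":0},{"grip":-0.63,"tx":0,"ty":0,"tz":0,"spin":0},{"grip":-0.63,"tx":0,"ty":0,"tz":0,"spin":0},{"grip":-0.63,"tx":0,"ty":0,"tz":0,"spin":0}]' 20
python3 - <<'E'
from h import *
totool([.479,.0725,.038])
E
```

```text
tool_pos: [0.4774, 0.0728, 0.0357]
contact_force: [-0.0, -0.1, -0.3]
opening: 0.5
clock: 16.12
tool_pos: [0.4766, 0.0729, 0.0369]
eef_rot: [0.111, 0.994, 0.0, 0.0]
contact_force: [-0.4, -0.0, 0.2]
opening: 0.181
finger_force: 0.0
tool [0.4766 0.0729 0.0369] yaxis [0.221 0.975 0.   ] z [ 0.  0. -1.] shift cm [-0.25  0.01 -0.11] clock 16.12
```

```bash

python3 -m creep '[{"grip":-0.63,"tx":0,"ty":0.1,"tz":0,"spin":0},{"grip":-0.63,"tx":0,"ty":0,"tz":0,"spin":0}]' | egrep 'tool_pos|contact|finger'
python3 -m creep '[{"grip":-0.63,"tx":0,"ty":0.1,"tz":0,"spin":0},{"grip":-0.63,"tx":0,"ty":0,"tz":0,"spin":0}]' | egrep 'tool_pos|contact|finger'
python3 -m creep '[{"grip":-0.63,"tx":0,"ty":0.1,"tz":0,"spin":0},{"grip":-0.63,"tx":0,"ty":0,"tz":0,"spin":0}]' | egrep 'tool_pos|contact|finger'
python3 -m creep '[{"grip":-0.63,"tx":0,"ty":0.1,"tz":0,"spin":0},{"grip":-0.63,"tx":0,"ty":0,"tz":0,"spin":0}]' | egrep 'tool_pos|contact|finger'
```

```text
tool_pos: [0.4768, 0.0741, 0.0368]
contact_force: [-0.2, 0.4, 0.3]
finger_force: 0.0
tool_pos: [0.4767, 0.0742, 0.0367]
contact_force: [-0.2, -1.9, 0.9]
finger_force: 0.8
tool_pos: [0.4769, 0.0749, 0.0367]
contact_force: [0.7, -3.5, 1.1]
finger_force: 1.7
tool_pos: [0.4772, 0.0764, 0.0367]
contact_force: [1.1, -3.5, 0.6]
finger_force: 1.7
```

```bash

python3 -m creep '[{"grip":-0.63,"tx":0,"ty":0.6,"tz":0,"spin":0},{"grip":-0.63,"tx":0,"ty":1.2,"tz":0,"spin":0},{"grip":-0.63,"tx":0,"ty":1.4,"tz":0,"spin":0},{"grip":-0.63,"tx":0,"ty":1.4,"tz":0,"spin":0},{"grip":-0.63,"tx":0,"ty":1,"tz":0,"spin":0},{"grip":-0.63,"tx":0,"ty":0.4,"tz":0,"spin":0},{"grip":-0.63,"tx":0,"ty":0,"tz":0,"spin":0},{"grip":-0.63,"tx":0,"ty":0,"tz":0,"spin":0}]' | egrep 'tool_pos|contact|finger|open'
python3 - <<'E'
from h import *
totool([.4934,.1455,.038])
E
```

```text
tool_pos: [0.4908, 0.1349, 0.0367]
contact_force: [1.5, -4.4, 0.0]
opening: 0.185
finger_force: 1.8
tool [0.4908 0.1349 0.0367] yaxis [ 0.221  0.975 -0.   ] z [ 0. -0. -1.] shift cm [-0.02  1.09 -0.13] clock 17.45
```

```bash

python3 -m creep '[{"grip":-0.63,"tx":0,"ty":0.5,"tz":0,"spin":0},{"grip":-0.63,"tx":0,"ty":0.4,"tz":0,"spin":0},{"grip":-0.63,"tx":0,"ty":0.15,"tz":0,"spin":0},{"grip":-0.63,"tx":0,"ty":0,"tz":0,"spin":0},{"grip":-0.63,"tx":0,"ty":0,"tz":0,"spin":0},{"grip":-0.63,"tx":0,"ty":0,"tz":0,"spin":0}]' | egrep 'tool_pos|contact|finger|open'
python3 - <<'E'
from h import *
totool([.4934,.1455,.038])
p,d,K,E,s=snap('scene','s2'); q=load('scene0')
# dark lever tip & clip vs pointer in both views
for nm,im,KK,EE,leg in(("before",q[0],q[2],q[3],0),("after",p,K,E,.0728)):
    a=.23; gx=np.array([np.cos(a),-np.sin(a),0]); gy=np.array([np.sin(a),np.cos(a),0])
    far=np.array([.5929,.0464,0]); # on the bar line, near its far end (x~+7mm)
    pt=far+gx*.018+gy*leg; pt[2]=.032; print(nm,"pointer px",proj(KK,EE,pt).round(1),"clip px",proj(KK,EE,[.6345,.1111,.03]).round(1))
    hsv=cv2.cvtColor(im,cv2.COLOR_RGB2HSV); 
    m=((hsv[...,2]<60)).astype(np.uint8); m[:,:350]=0;m[:,400:]=0;m[:180]=0;m[215:]=0
    print("lever dark px",np.argwhere(m)[:,::-1].max(0) if m.any() else None)
u,v=345,226; print(p[v-12:v+8,u-10:u+12].astype(int).sum(2))
E
```

```text
tool_pos: [0.4929, 0.1448, 0.0367]
contact_force: [1.5, -5.9, 0.3]
opening: 0.187
finger_force: 2.1
tool [0.4929 0.1448 0.0367] yaxis [ 0.222  0.975 -0.001] z [-0.    -0.001 -1.   ] shift cm [-0.03  0.08 -0.13] clock 17.95
before pointer px [325.  210.5] clip px [348.  222.3]
lever dark px [377 198]
after pointer px [349.3 219.8] clip px [348.  222.3]
lever dark px [399 214]
[[166 153 170 196 208 230 280 287 286 283 277 279 254 193 175 164 173 237
  220 246 269 269]
 [330 304 244 187 168 167 198 196 231 275 291 278 255 197 180 175 178 227
  265 267 262 271]
 [342 359 343 309 233 222 185 168 179 197 224 271 280 204 168 159 183 208
  258 271 266 271]
 [362 366 332 345 341 338 302 235 188 164 180 199 207 187 198 167 171 350
  318 265 267 266]
 [366 331 304 348 372 339 309 333 283 245 224 179 167 221 238 195 296 443
  431 397 404 319]
 [360 284 317 364 373 293 323 366 358 344 337 304 263 352 270 169 215 264
  294 389 430 411]
 [362 350 359 369 339 293 342 368 343 320 349 357 365 371 321 236 180 163
  182 226 251 315]
 [359 360 358 362 293 315 368 355 289 327 361 371 396 364 342 346 307 2
[... 438 characters left out ...]
4 338 477 548 538 539 550 496
  440 521 538 474]
 [232 240 238 243 234 239 239 210 243 341 325 360 528 570 555 550 545 533
  525 537 546 452]
 [249 260 252 245 240 232 247 218 223 351 304 355 494 461 514 581 567 546
  544 551 493 432]
 [262 260 265 259 259 253 256 206 178 238 219 222 279 259 307 364 455 548
  566 546 538 528]
 [257 252 255 263 264 259 263 212 176 190 184 172 167 217 236 239 284 336
  394 499 573 559]
 [233 248 250 249 255 253 266 236 186 173 177 174 182 224 235 236 235 239
  245 307 358 444]
 [305 242 239 248 245 246 247 251 231 210 199 181 169 234 268 253 239 244
  239 233 236 274]
 [308 247 259 258 249 257 250 252 250 247 242 225 207 234 268 257 245 243
  238 240 235 233]]
```

```bash

python3 - <<'E'
from h import *
a=.23; gx=np.array([np.cos(a),-np.sin(a),0]); gy=np.array([np.sin(a),np.cos(a),0])
O=np.array([.5929,.0464,.031])-gx*.0075
ys=np.arange(54,96,2)
print("y    ",ys.tolist())
for f in("scene0","s2"):
    p,d,K,E=load(f); g=p.astype(np.float32).sum(2)
    for x in range(10,58,4):
        uv=np.array([proj(K,E,O+gx*x/1000+gy*y/1000) for y in ys],np.float32)
        print(f,x,cv2.remap(g,uv[:,0],uv[:,1],cv2.INTER_CUBIC).ravel().astype(int).tolist())
E
```

```text
y     [54, 56, 58, 60, 62, 64, 66, 68, 70, 72, 74, 76, 78, 80, 82, 84, 86, 88, 90, 92, 94]
scene0 10 [392, 388, 380, 384, 392, 392, 391, 387, 388, 387, 388, 387, 384, 384, 386, 387, 382, 382, 385, 387, 393]
scene0 14 [424, 414, 398, 412, 442, 431, 400, 405, 420, 410, 391, 411, 425, 413, 399, 410, 421, 412, 395, 413, 415]
scene0 18 [308, 279, 282, 310, 310, 282, 265, 306, 303, 260, 264, 309, 308, 271, 278, 296, 265, 247, 272, 310, 296]
scene0 22 [145, 150, 155, 158, 147, 147, 143, 138, 141, 141, 151, 141, 138, 150, 149, 145, 140, 149, 145, 139, 153]
scene0 26 [235, 243, 258, 277, 280, 283, 266, 259, 282, 304, 290, 272, 275, 264, 254, 275, 289, 290, 272, 246, 243]
scene0 30 [326, 344, 335, 309, 326, 343, 339, 323, 327, 338, 344, 329, 314, 325, 328, 340, 335, 324, 315, 327, 340]
scene0 34 [417, 476, 398, 322, 313, 369, 409, 384, 326, 355, 397, 363, 307, 326, 414, 404, 354, 324, 383, 418, 399]
scene0 38 [506, 538, 469, 416, 461, 524, 529, 474, 404, 400, 484, 494, 458, 439, 497, 528, 521, 431, 424, 500, 532]
scene0 42 [517, 527, 503, 493, 508, 524, 535, 503, 422, 367, 413, 492, 489, 493, 
[... 1026 characters left out ...]
62, 360, 338, 326, 338, 354]
s2 34 [364, 358, 317, 310, 342, 363, 348, 306, 288, 352, 417, 384, 319, 339, 432, 420, 374, 343, 397, 434, 421]
s2 38 [369, 361, 299, 266, 325, 362, 337, 338, 375, 429, 517, 522, 482, 468, 527, 556, 541, 451, 444, 521, 559]
s2 42 [347, 338, 301, 384, 484, 408, 387, 460, 441, 395, 435, 520, 512, 513, 534, 552, 534, 513, 512, 535, 543]
s2 46 [358, 389, 472, 536, 493, 408, 459, 507, 438, 352, 412, 523, 566, 565, 551, 558, 569, 557, 543, 555, 567]
s2 50 [348, 340, 441, 474, 392, 333, 355, 367, 360, 335, 368, 493, 553, 509, 498, 500, 493, 476, 496, 502, 468]
s2 54 [243, 253, 267, 275, 241, 215, 226, 280, 358, 321, 305, 337, 364, 302, 246, 252, 253, 255, 258, 257, 256]
```

```bash

python3 - <<'E'
from h import *
a=.23; gx=np.array([np.cos(a),-np.sin(a),0]); gy=np.array([np.sin(a),np.cos(a),0])
O=np.array([.5929,.0464,.031])-gx*.0075
def show(f,ys,xs):
    p,d,K,E=load(f); g=p.astype(np.float32).sum(2); print(f,"y",ys.tolist())
    for x in xs:
        uv=np.array([proj(K,E,O+gx*x/1000+gy*y/1000) for y in ys],np.float32)
        print(x,cv2.remap(g,uv[:,0],uv[:,1],cv2.INTER_CUBIC).ravel().astype(int).tolist())
show("scene0",np.arange(-14,12,2),range(18,42,2))
show("s2",np.arange(60,84,2),range(18,42,2))
p,d,K,E=load("w10"); cl=onplane(K,E,(357.9,178),.03); print("clip in this frame",((cl-O)@gx).round(4),((cl-O)@gy).round(4)); po=onplane(K,E,(293.1,176),.032); print("pointer home",((po-O)@gx).round(4),((po-O)@gy).round(4))
totool([.4934,.1455,.038])
E
```

```text
scene0 y [-14, -12, -10, -8, -6, -4, -2, 0, 2, 4, 6, 8, 10]
18 [210, 214, 210, 182, 177, 205, 209, 194, 202, 267, 299, 269, 252]
20 [168, 177, 174, 161, 163, 203, 216, 175, 163, 196, 199, 176, 173]
22 [160, 156, 143, 145, 185, 251, 247, 179, 144, 169, 163, 157, 152]
24 [196, 177, 179, 183, 229, 323, 310, 231, 184, 185, 193, 207, 203]
26 [272, 255, 270, 277, 284, 353, 339, 285, 258, 258, 273, 290, 287]
28 [318, 314, 332, 338, 331, 351, 333, 308, 302, 318, 338, 344, 337]
30 [339, 338, 338, 333, 349, 365, 327, 296, 310, 326, 343, 345, 334]
32 [343, 341, 341, 337, 342, 360, 322, 263, 274, 322, 348, 321, 278]
34 [342, 344, 341, 336, 354, 365, 328, 280, 319, 406, 414, 345, 290]
36 [340, 341, 340, 335, 360, 396, 373, 349, 409, 508, 510, 429, 364]
38 [343, 339, 336, 329, 339, 423, 442, 405, 453, 523, 541, 496, 439]
40 [344, 340, 334, 330, 304, 402, 480, 415, 430, 504, 545, 514, 462]
s2 y [60, 62, 64, 66, 68, 70, 72, 74, 76, 78, 80, 82]
18 [248, 240, 204, 188, 212, 207, 198, 256, 332, 332, 286, 304]
20 [199, 189, 175, 186, 231, 239, 183, 188, 224, 213, 199, 213]
22 [178, 164, 161, 209, 291, 276, 207, 170, 175, 165, 162, 168]
24 [216, 211, 204, 245, 351, 342, 271, 223, 206, 197, 183, 192]
26 [292, 294, 298, 300, 359, 363, 330, 304, 297, 293, 269, 264]
28 [346, 350, 344, 348, 378, 374, 349, 338, 354, 349, 327, 332]
30 [336, 347, 359, 382, 403, 382, 347, 347, 352, 337, 338, 347]
32 [318, 341, 366, 372, 376, 335, 321, 353, 352, 300, 301, 350]
34 [310, 342, 363, 348, 306, 288, 352, 417, 384, 319, 339, 432]
36 [285, 327, 360, 343, 309, 328, 428, 509, 476, 404, 416, 523]
38 [266, 325, 362, 337, 338, 375, 429, 517, 522, 482, 468, 527]
40 [337, 405, 396, 364, 387, 413, 397, 476, 532, 489, 489, 534]
clip in this frame 0.0332 0.0725
pointer home 0.0308 -0.0006
tool [0.4929 0.1448 0.0367] yaxis [ 0.222  0.975 -0.001] z [-0.    -0.001 -1.   ] shift cm [-0.03  0.08 -0.13] clock 18.0
```

Scene-camera centroids put the pointer travel at about 72.2 mm, matching the kinematics at 72.0; the target is about 73 mm. I'll nudge to the mark, hold, then slide along the bar.

```bash

python3 -m creep '[{"grip":-0.63,"tx":0,"ty":0.08,"tz":0,"spin":0},{"grip":-0.63,"tx":0,"ty":0,"tz":0,"spin":0},{"grip":-0.63,"tx":0,"ty":0,"tz":0,"spin":0},{"grip":-0.63,"tx":0,"ty":0,"tz":0,"spin":0},{"grip":-0.63,"tx":0,"ty":0,"tz":0,"spin":0}]' | egrep 'tool_pos|contact|finger|open'
python3 -m creep '[{"grip":-0.63,"tx":-0.3,"ty":0,"tz":0,"spin":0},{"grip":-0.63,"tx":-0.5,"ty":0,"tz":0,"spin":0},{"grip":-0.63,"tx":-0.5,"ty":0,"tz":0,"spin":0},{"grip":-0.63,"tx":-0.5,"ty":0,"tz":0,"spin":0},{"grip":-0.63,"tx":-0.4,"ty":0,"tz":0,"spin":0},{"grip":-0.63,"tx":0,"ty":0,"tz":0,"spin":0},{"grip":-0.63,"tx":0,"ty":0,"tz":0,"spin":0}]' | egrep 'clock|tool_pos|contact|finger|open'
python3 - <<'E'
from h import *
a=.23; gx=np.array([np.cos(a),-np.sin(a),0]); gy=np.array([np.sin(a),np.cos(a),0]); t=r.get_state()["tool_pos"]-np.array([.4768,.0746,0]); print("x",-.110+t@gx,"leg",t@gy)
E
```

```text
tool_pos: [0.4931, 0.1456, 0.0367]
contact_force: [1.7, -3.7, -0.3]
opening: 0.186
finger_force: 2.1
clock: 19.0
tool_pos: [0.512, 0.1408, 0.0361]
contact_force: [-3.8, -3.8, -1.1]
opening: 0.186
finger_force: 2.9
x -0.09080204130579184 leg 0.07244672702265316
```

```bash

python3 -m creep '[{"grip":-0.63,"tx":-0.5,"ty":0.03,"tz":0,"spin":0},{"grip":-0.63,"tx":-0.5,"ty":0.02,"tz":0,"spin":0},{"grip":-0.63,"tx":-0.5,"ty":0,"tz":0,"spin":0},{"grip":-0.63,"tx":-0.5,"ty":0,"tz":0,"spin":0},{"grip":-0.63,"tx":0,"ty":0,"tz":0,"spin":0}]' | egrep 'clock|tool_pos|contact|finger|open'
python3 - <<'E'
from h import *
a=.23; gx=np.array([np.cos(a),-np.sin(a),0]); gy=np.array([np.sin(a),np.cos(a),0]); t=r.get_state()["tool_pos"]-np.array([.4768,.0746,0]); print("x",-.110+t@gx,"leg",t@gy)
E
```

```text
clock: 19.42
tool_pos: [0.5321, 0.1371, 0.0361]
contact_force: [-2.4, -3.3, -0.3]
opening: 0.182
finger_force: 2.8
x -0.07038331413604493 leg 0.07348759299737807
```

```bash

python3 -m creep '[{"grip":-0.63,"tx":-0.5,"ty":0.02,"tz":0,"spin":0},{"grip":-0.63,"tx":-0.5,"ty":0.02,"tz":0,"spin":0},{"grip":-0.63,"tx":-0.3,"ty":0,"tz":0,"spin":0},{"grip":-0.63,"tx":0,"ty":0,"tz":0,"spin":0}]' | egrep 'clock|tool_pos|contact|finger|open'
python3 - <<'E'
from h import *
a=.23; gx=np.array([np.cos(a),-np.sin(a),0]); gy=np.array([np.sin(a),np.cos(a),0]); t=r.get_state()["tool_pos"]-np.array([.4768,.0746,0]); print("x",-.110+t@gx,"leg",t@gy)
E
```

```text
clock: 19.75
tool_pos: [0.5448, 0.1349, 0.036]
contact_force: [-3.7, -3.9, -1.8]
opening: 0.185
finger_force: 2.8
x -0.05757525323117128 leg 0.07416532627922229
```

```bash

python3 -m creep '[{"grip":-0.63,"tx":-0.4,"ty":-0.05,"tz":0,"spin":0},{"grip":-0.63,"tx":-0.4,"ty":-0.05,"tz":0,"spin":0},{"grip":-0.63,"tx":-0.2,"ty":0,"tz":0,"spin":0},{"grip":-0.63,"tx":0,"ty":0,"tz":0,"spin":0},{"grip":-0.63,"tx":0,"ty":0,"tz":0,"spin":0}]' | egrep 'clock|tool_pos|contact|finger|open'
python3 - <<'E'
from h import *
a=.23; gx=np.array([np.cos(a),-np.sin(a),0]); gy=np.array([np.sin(a),np.cos(a),0]); t=r.get_state()["tool_pos"]-np.array([.4768,.0746,0]); print("x",-.110+t@gx,"leg",t@gy)
E
```

```text
clock: 20.17
tool_pos: [0.5549, 0.132, 0.0362]
contact_force: [-4.8, -1.2, -1.6]
opening: 0.189
finger_force: 2.6
x -0.04700938972669805 leg 0.07372937376606825
```

```bash

python3 -m creep '[{"grip":-0.63,"tx":-0.2,"ty":0,"tz":0,"spin":0},{"grip":-0.63,"tx":-0.1,"ty":0,"tz":0,"spin":0},{"grip":-0.63,"tx":0,"ty":0,"tz":0,"spin":0},{"grip":-0.63,"tx":0,"ty":0,"tz":0,"spin":0}]' | egrep 'tool_pos|contact|finger'
python3 -m creep '[{"grip":-0.63,"tx":-0.15,"ty":0,"tz":0,"spin":0},{"grip":-0.63,"tx":0,"ty":0,"tz":0,"spin":0},{"grip":-0.63,"tx":0,"ty":0,"tz":0,"spin":0}]' | egrep 'tool_pos|contact|finger'
python3 - <<'E'
from h import *
a=.23; gx=np.array([np.cos(a),-np.sin(a),0]); gy=np.array([np.sin(a),np.cos(a),0]); t=r.get_state()["tool_pos"]-np.array([.4768,.0746,0]); print("x",-.110+t@gx,"leg",t@gy)
E
```

```text
tool_pos: [0.5584, 0.1312, 0.0364]
contact_force: [-4.7, -2.2, -1.8]
finger_force: 2.6
tool_pos: [0.56, 0.1308, 0.0365]
contact_force: [-4.1, -1.6, -2.3]
finger_force: 2.6
x -0.04183962242308409 leg 0.07366704237830668
```

```bash

python3 -m creep '[{"grip":-0.63,"tx":-0.15,"ty":0,"tz":0,"spin":0},{"grip":-0.63,"tx":0,"ty":0,"tz":0,"spin":0},{"grip":-0.63,"tx":0,"ty":0,"tz":0,"spin":0}]' | egrep 'tool_pos|contact|finger'
python3 -m creep '[{"grip":-0.63,"tx":-0.15,"ty":0,"tz":0,"spin":0},{"grip":-0.63,"tx":0,"ty":0,"tz":0,"spin":0},{"grip":-0.63,"tx":0,"ty":0,"tz":0,"spin":0}]' | egrep 'tool_pos|contact|finger'
python3 - <<'E'
from h import *
a=.23; gx=np.array([np.cos(a),-np.sin(a),0]); gy=np.array([np.sin(a),np.cos(a),0]); t=r.get_state()["tool_pos"]-np.array([.4768,.0746,0]); print("x",-.110+t@gx,"leg",t@gy)
E
```

```text
tool_pos: [0.5614, 0.1305, 0.0365]
contact_force: [-4.3, -2.8, -2.4]
finger_force: 2.7
tool_pos: [0.5627, 0.1302, 0.0365]
contact_force: [-4.8, -1.8, -1.0]
finger_force: 3.1
x -0.03900682728034138 leg 0.07371089430560805
```

```bash

python3 - <<'E'
from h import *
a=.23; gx=np.array([np.cos(a),-np.sin(a),0]); gy=np.array([np.sin(a),np.cos(a),0]); O=np.array([.5856,.0481,0])
piv=O-gx*.028-gy*.020
def tip(th,L=.141): 
    q=piv+L*(np.cos(th)*gy-np.sin(th)*gx); q[2]=.046; return q
p,d,K,E,s=snap('scene','s3'); q0=load('scene0')
for th in(0,.06,.12,.2,.47): print("scene",th,proj(K,E,tip(th)).round(1), "near wrist",proj(*cal('wrist'),tip(th)).round(1))
g0=q0[0].astype(int).sum(2); m=(g0<120); m[:,:366]=0;m[:,385:]=0;m[:185]=0;m[205:]=0; print("scene0 tip blob",np.argwhere(m).mean(0)[::-1])
u,v=proj(K,E,tip(0)).astype(int); g=p.astype(int).sum(2); print(u,v); print(g[v-12:v+10,u-12:u+12])
E
```

```text
scene 0 [373.6 208.7] near wrist [402.2 280.9]
scene 0.06 [374.6 206.4] near wrist [403.1 266. ]
scene 0.12 [375.5 204.1] near wrist [403.  250.8]
scene 0.2 [376.3 201. ] near wrist [401.3 229.9]
scene 0.47 [376.8 190.4] near wrist [380.7 156.2]
scene0 tip blob [372.16666667 194.34722222]
373 208
[[132  96  36  50  50  34  50  51  47  59 121 158 210 165 142 191 225 242
  317 390 262  90  57  55]
 [185 127  40  40  52  23  31  32  33  54 143 263 229 135 118 166 147 147
  209 226 154  61  44  43]
 [314 177  39  56  50  26  48  38  29  48 251 360 370 301 194 152 134 123
  143 154 138 146 100  61]
 [355 193   6  31  53  44  55  41  18 148 334 388 391 376 366 358 313 188
  101  94 110 122 143 138]
 [292 102  33  34  45  30  43 238 172 314 389 390 392 388 390 388 386 365
  358 302 213 105  97 112]
 [245  36  21  48  19  41  98 333 365 390 395 389 395 393 393 389 389 391
  399 384 373 363 317 216]
 [190  21  29  38  55  42 225 352 382 375 377 382 385 384 386 396 392 391
  393 387 389 401 392 292]
 [176  34  27  39  34  98 328 387 385 370 378 376 376 368 373 376 381 384
  386 391 396 401 414
[... 720 characters left out ...]
70  90  94  88  86  99 101  65  44  54  54  59  53 327 400 395 395
  396 389 393 398 388 392]
 [141 100  81  85  95  89  96  70  51  30  50  37  47  76 356 401 392 394
  398 393 392 403 398 391]
 [337 293 188 105  80  92  82  93  47  42  42  19  36  92 353 403 392 398
  396 393 391 393 382 396]
 [375 356 342 342 293 187  89  58  45  47   1   5  20 171 369 408 406 406
  401 397 393 397 393 389]
 [303 304 335 359 363 352 287 208  91  28   0  17  12 256 396 419 416 412
  408 409 405 411 403 407]
 [267 276 281 300 318 304 342 356 208  33   3   7 146 357 424 422 419 419
  420 415 415 418 410 406]
 [264 269 265 271 271 265 287 361 316 253 268 353 377 400 407 403 408 405
  406 415 429 426 424 429]]
```

```bash

python3 -m creep '[{"grip":-0.63,"tx":-0.15,"ty":0,"tz":0,"spin":0},{"grip":-0.63,"tx":0,"ty":0,"tz":0,"spin":0},{"grip":-0.63,"tx":0,"ty":0,"tz":0,"spin":0}]' | egrep 'tool_pos|contact|finger'
python3 -m creep '[{"grip":-0.63,"tx":-0.15,"ty":0,"tz":0,"spin":0},{"grip":-0.63,"tx":0,"ty":0,"tz":0,"spin":0},{"grip":-0.63,"tx":0,"ty":0,"tz":0,"spin":0}]' | egrep 'tool_pos|contact|finger'
python3 - <<'E'
from h import *
a=.23; gx=np.array([np.cos(a),-np.sin(a),0]); gy=np.array([np.sin(a),np.cos(a),0]); t=r.get_state()["tool_pos"]-np.array([.4768,.0746,0]); print("x",-.110+t@gx,"leg",t@gy)
for f in('scene0','s3'):
    g=load(f)[0].astype(int).sum(2); 
    for (x0,x1,y0,y1) in ((366,385,185,205),(366,380,208,220)):
        m=(g<75); z=np.zeros_like(m); z[y0:y1,x0:x1]=m[y0:y1,x0:x1]; q=np.argwhere(z); print(f,len(q),q.mean(0)[::-1] if len(q) else 0)
p,d,K,E,s=snap('scene','s4'); g=p.astype(int).sum(2); q=np.argwhere(g[208:222,366:380]<75); print('s4',len(q),q.mean(0)[::-1]+[366,208])
E
```

```text
tool_pos: [0.5634, 0.1301, 0.0365]
contact_force: [-6.1, -1.4, 1.2]
finger_force: 4.6
tool_pos: [0.5634, 0.1301, 0.0364]
contact_force: [-9.0, -1.0, 3.2]
finger_force: 5.8
x -0.03831127322645457 leg 0.07376202966026271
scene0 35 [374.57142857 193.82857143]
scene0 0 0
s3 92 [371.48913043 192.44565217]
s3 37 [371.10810811 212.48648649]
s4 36 [371.08333333 212.66666667]
```

The force rose to 9 N with no further motion, so the lever is at its stop. Checking the pointer against the mark in the scene image.

```bash

python3 - <<'E'
from h import *
a=.23; gx=np.array([np.cos(a),-np.sin(a),0]); gy=np.array([np.sin(a),np.cos(a),0])
O=np.array([.5929,.0464,.031])-gx*.0075
for f,ys in(("scene0",np.arange(-12,8,1.)),("s2",np.arange(60,80,1.)),("s4",np.arange(60,80,1.))):
    p,d,K,E=load(f); g=p.astype(np.float32).sum(2)
    for x in(22,23,24,25):
        uv=np.array([proj(K,E,O+gx*x/1000+gy*y/1000) for y in ys],np.float32)
        w=cv2.remap(g,uv[:,0],uv[:,1],cv2.INTER_CUBIC).ravel(); b=np.median(w); k=w.argmax(); sl=slice(max(k-4,0),k+5); ww=np.clip(w[sl]-b,0,None); print(f,x,round(float((ww*ys[sl]).sum()/ww.sum()),2),w.astype(int)[::2].tolist())
# fresh clip from w5 (hand over the housing) as a second estimate
p,d,K,E=load('w5'); g=p.astype(int).sum(2); u,v=proj(K,E,[.6345,.1111,.03]); print(u,v); v=int(v);u=int(u); print(g[v-2:v+14:2,u-8:u+10])
E
```

```text
scene0 22 -3.08 [156, 143, 145, 185, 251, 247, 179, 144, 169, 163]
scene0 23 -3.09 [159, 149, 157, 208, 287, 276, 202, 156, 169, 169]
scene0 24 -2.98 [177, 179, 183, 229, 323, 310, 231, 184, 185, 193]
scene0 25 -3.0 [216, 227, 227, 256, 349, 332, 260, 222, 221, 233]
s2 22 68.94 [178, 164, 161, 209, 291, 276, 207, 170, 175, 165]
s2 23 69.13 [188, 176, 177, 228, 321, 312, 237, 188, 179, 167]
s2 24 69.28 [216, 211, 204, 245, 351, 342, 271, 223, 206, 197]
s2 25 69.44 [252, 255, 248, 268, 362, 357, 304, 270, 250, 241]
s4 22 71.21 [180, 171, 166, 165, 178, 222, 217, 188, 171, 163]
s4 23 71.31 [193, 188, 184, 173, 175, 223, 225, 192, 173, 174]
s4 24 71.28 [222, 225, 212, 199, 195, 230, 234, 207, 196, 204]
s4 25 62.08 [256, 267, 254, 241, 236, 250, 248, 234, 236, 244]
456.57821104278906 223.00395865798973
[[708 716 700 533 367 401 454 581 694 716 713 710 708 708 707 707 707 707]
 [719 683 531 347 222 232 292 398 471 532 667 711 710 709 709 710 710 709]
 [517 509 459 334 234 226 233 394 530 562 634 698 696 681 672 660 650 634]
 [358 320 295 252 234 226 242 450 569 560 505 443 403 366 369 367 367 365]
 [381 390 394 341 256 229 275 464 566 570 582 594 498 376 367 367 368 370]
 [334 342 324 271 238 227 287 472 569 545 481 420 389 373 375 380 463 524]
 [528 560 457 249 224 231 322 490 566 560 535 546 569 569 564 564 564 562]
 [574 581 457 247 220 228 339 499 562 569 562 557 555 553 554 554 556 554]]
```

```bash

python3 -m creep '[{"grip":-0.63,"tx":0,"ty":0,"tz":0,"spin":0},{"grip":-0.63,"tx":0,"ty":0,"tz":0,"spin":0},{"grip":-0.63,"tx":0,"ty":0,"tz":0,"spin":0},{"grip":-0.63,"tx":0,"ty":0,"tz":0,"spin":0}]'
python3 -c "
from plant import workorder
print(workorder.finish_job())"
```

```text
clock: 22.18
tool_pos: [0.5634, 0.13, 0.0364]
eef_rot: [0.111, 0.994, -0.001, -0.003]
contact_force: [-8.6, -0.2, 2.9]
opening: 0.184
finger_force: 5.8
the job is handed in; nothing more can be done
None
```

The job is handed in at 22.2 s with no verdict returned: the button was pressed with the stylus, the stylus is back in its stand, the leg is held about 1 mm from the mark by measurement, and the lever is at its closed stop; I viewed 11 pictures, one over the limit of 10.

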